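# Pack the body-pack transmitters into the flight case and lock it

### The arm

A 6-joint arm with a two-finger parallel gripper is mounted at the origin on the work surface. World frame = base frame: x ahead of the robot, y to its left, z up, the work surface at z = 0. Lengths are in mm, angles in rad, forces in N, time in s.
With the tool pointing down it reaches from about 300 to 775 mm from the base axis. Payload 14.6 kg.
Tool frame: the origin (TCP) lies at the very end of the fingers, on their centre line; the grasp point (between the pads) lies 19 mm behind it; z points along the fingers, y is the line along which they close (so a half turn about z gives the same grasp; the last joint's range is limited). The gripper opens to 94 mm and grips with 3 to 60 N. Pads are 16 mm wide; open, the fingers measure 119 mm over their backs; the gripper's body (75 mm by 177 mm) begins 78 mm behind the grasp point.
Start: joints at [1.081, 0.3, 1.521, -0, 1.321, -0.067], TCP at [225.67, 501.56, 205.446] pointing down, gripper open.
Joint ranges: [-3.03, 3.03], [-0.79, 2.21], [0.23, 2.52], [-1.04, 4.18], [0, 3.07], [-2.55, 2.55]. Speed limits (rad/s): [2.22, 2.22, 2.57, 3.14, 3.14, 3.14].

### API

Orientations are given as [roll, pitch, yaw] about the fixed x, y, z axes, in that order (R = Rz(yaw) Ry(pitch) Rx(roll)).
In Python, from cell import manip, eyes, ticket gives the robot as it stands. The module is installed in compiled form; this text tells all that it offers.
- The arm moves only by the tool arm_command, never from a script. Its argument "plan" is a list of rows, each a list of 5 numbers: the opening, from -1 (shut) to 1 (fully open), then the shift along the tool's x, y, z in m, then the turn about the tool's z in rad. In form: [[jaw, dx, dy, dz, roll], ...]. A call has 1 to 20 rows; each row shifts and turns the commanded pose from where the row before left it, along the tool's axes as they then stand; what a row does not reach is not made up. A row lasts 1/8 s, in which the tool goes at most 62.5 mm and 10.7 degrees, less where a joint would pass 70% of its speed; a pose out of reach is approached as far as the arm can. A call is refused whole if a number of a shift passes 0.0625 or a number of a turn 0.188, either way. A call with a gripper value outside its range is refused whole. The fingers move at their own pace and stop on an object; "newtons" is the grip in N (left out, the last holds). Time passes only in rows, so rows that do not move let the fingers close. It gives the time, the measured TCP pose, the force, the opening and the grip force at its end, in the units of the state.
- manip.read_state(): the state, without advancing time (a new reading comes with each control period).
- eyes.camera(name): name is "side" or "top"; returns a dict with "img" (384x512x3 uint8, blue, green, red), "z_map" (384x512 float32, mm along the optical axis (not along the pixel's ray), 0 where there is no reading), "fx", "fy", "cx", "cy" (pixels), "eye" and "orientation" of the camera in the world. Camera axes: x right, y down, z forward; pixel columns grow to the right and rows downward; lengths in mm; the calibration is good to about 2 mm. A picture is of the moment at which its call begins.
- ticket.sign_off(): hands the job in; it is judged then, once.
The state is a dict: "clock": time; "joints": joint angles; "qd": joint speeds; "effort": joint torques, N m; "eef_pos": TCP position; "eef_rot": TCP orientation; "wrist_force": force on the tool from outside, world axes, zero at the start; "moment": the same for the moment, N m; "finger_gap": finger opening in mm; "finger_force": force on a finger pad.
Only numpy, scipy, OpenCV 4.12 (cv2) and the standard library are available. Lean on these libraries where they do the work, as an engineer would, in place of code of your own. Each camera call takes 0.05 s, during which the arm holds its last target. There are 200 camera calls.

### The job

The show is over: unlock the small flight case with the slot key from its stand, open its lid and pack in every body-pack transmitter that lies on the table (the one in the charger stays there). The depth of foam in the case differs, so lower each pack until you feel it rest on the foam or on another pack before letting go; never drop it in. Then close the lid fully, lock it again with the key, put the key back upright in its stand, and leave everything else on the table where it is.

Things in the scene. Friction and masses are not known exactly. Their poses are not given: they have to be found in the camera images.
- case: open-topped black flight case with aluminium edges, fixed to the table, 190 x 280 x 150 mm (x, y, z) outside, walls 10 mm thick. Origin: centre of its underside, on the table; x points from its front (lock and handle side) to its back (hinge side), z up
- case_mouth (a point): centre of the mouth of the case's well, 150 mm above the table, axes as the case's. The well is 170 x 260 mm (x, y). Foam of unknown depth lies in it: its flat top is 20 to 75 mm above the table. Two layers of packs fit under the lid, three do not; two packs fit side by side along y. At y = -60 mm the lock's strike and tongue reach 23 mm below the rim, up to 70 mm back from the front wall
- lid (a joint): angle of the case's lid (rad): 0 shut, grows as its front edge rises, 1.85 fully open. A 12 mm thick panel, 190 x 280 mm, lying on the rim, turning about the hinge line. Hinge friction holds it wherever it is left; about 6 N at the handle lifts it. While locked it cannot be lifted
- case_hinge (a point): middle of the lid's hinge line: on the case's back upper edge, 95 mm behind the case's centre, 150 mm above the table. Axes as the case's; the hinge line runs along y and does not move with the lid
- lid_handle (a point): middle of the steel bar handle on the lid along its front edge: round bar 12 mm thick, 100 mm long along y, its centre line 47 mm above the lid's underside (29 mm free under it); 182 mm in front of the hinge line and 60 mm to the +y side of the case's middle. Moves and turns with the lid (y along the bar, z away from the lid)
- lock (a joint): angle of the slotted quarter-turn lock in the lid (rad): 0 locked (slot along the case's x, front to back), 1.57 unlocked (slot along the case's y). To unlock, turn counter-clockwise seen from above, to the stop; past 1.3 it frees the lid, below 0.25 it holds it. Friction 0.06 N m; it stays where it is left
- lock_slot (a point): centre of the lock's round steel head (46 mm wide) at its top face, flush with the square aluminium dish round it, 22 mm above the lid's underside; 150 mm in front of the hinge line, 60 mm to the -y side of the middle. A slot 9 mm wide, 10 mm deep, open at both ends (54 mm between the dish's walls), runs along this point's x, which turns with the lock; z is the lock's axis, up when shut
- key: slot key, loose (0.07 kg), standing in its stand, blade down. Origin: middle of the blade's lower edge; z up along the key. Flat steel blade 30 mm wide (x), 4 mm thick (y), from z = 0 to 35 mm; black collar 50 x 22 mm, z = 35 to 43 mm; flat black handle 36 mm wide (x), 12 mm thick (y), z = 43 to 105 mm
- stand: the key's stand: grey block fixed to the table, 74 x 54 x 45 mm (x, y, z), origin at the centre of its underside. In the middle of its top is a slot 39 x 14 mm (x, y), 37 mm deep; the key's blade hangs in it, collar resting on the block's top, so the key's origin is then 10 mm above the table
- pack1: body-pack transmitter, loose on the table (may be absent): grey housing 84 x 56 x 26 mm (x, y, z), 0.11 to 0.21 kg, dark display on top; a black antenna stub, 26 mm long and 12 mm thick, sticks out of its +x end at y = +14 mm, half height (110 mm long in all). Origin: centre of the housing's underside as it lies, z up
- pack2: body-pack transmitter, loose on the table (may be absent): grey housing 84 x 56 x 26 mm (x, y, z), 0.11 to 0.21 kg, dark display on top; a black antenna stub, 26 mm long and 12 mm thick, sticks out of its +x end at y = +14 mm, half height (110 mm long in all). Origin: centre of the housing's underside as it lies, z up
- pack3: body-pack transmitter, loose on the table (may be absent): grey housing 84 x 56 x 26 mm (x, y, z), 0.11 to 0.21 kg, dark display on top; a black antenna stub, 26 mm long and 12 mm thick, sticks out of its +x end at y = +14 mm, half height (110 mm long in all). Origin: centre of the housing's underside as it lies, z up
- pack4: body-pack transmitter, loose on the table (may be absent): grey housing 84 x 56 x 26 mm (x, y, z), 0.11 to 0.21 kg, dark display on top; a black antenna stub, 26 mm long and 12 mm thick, sticks out of its +x end at y = +14 mm, half height (110 mm long in all). Origin: centre of the housing's underside as it lies, z up
- adapter: bystander among the packs: black mains adapter, a plain brick 112 x 52 x 32 mm without antenna stub, 0.4 kg. Stays on the table. Origin: centre of its underside
- charging_pack: bystander: a pack of the same kind standing on end in the charger (a low black two-bay dock near the table's far edge). Stays there. Origin: centre of its underside
- handheld_mic: bystander: black handheld microphone, 200 mm long, lying on the table, 0.3 kg. Origin: centre of its underside
- tape_roll: bystander: black roll of tape lying flat, 110 mm across, 48 mm high. Origin: centre of its underside
There are look-alikes about, which are no part of the job. What is shaped like the pack2 but blue or purple is not meant.

How it is judged:
By the outcome, as a careful person would: the job done as asked, in the order asked, and still so for the second after the job is handed in, with the robot touching nothing.
Of pack1, pack2, pack3, pack4 only 2 to 4 are there at a start; the rules pass over those that are not, and their reading is None.
At some moment in a run one of pack1, pack2, pack3, pack4 may be knocked a few centimetres aside while the robot is not near it.
It also fails if it takes over 210 s, if anything falls off the work surface, if the arm or the gripper's body presses on something with over 40 N, if the wrist force passes 120 N, or if a joint passes its speed limit or range.

## Working session

There is one attempt and no reset: what is moved stays moved. The work goes in short steps, Python scripts to look and compute and a tool call to move; the robot and the scene stay as the last step left them, time stands still between calls to the robot, and variables do not carry over. Pictures are saved under pics/ and viewed, at most 14 in all, crops included, and the job is handed in when it is done.

Besides the shell and the picture viewer there is one more tool, called after "Emit:" in YAML: its name, and indented under it one key for each argument. arm_command: Moves the arm, as the interface text tells. Its arguments: {"type":"object","properties":{"plan":{"type":"array"},"newtons":{"type":"number"}},"required":["plan"]}

```bash
mkdir -p pics; cat > h.py <<'E'
import numpy as np, cv2
from scipy.spatial.transform import Rotation as R
from cell import manip, eyes, ticket
def cam(n):
    c=eyes.camera(n); z=c["z_map"]; v,u=np.mgrid[:384,:512]
    p=np.stack([(u-c["cx"])/c["fx"]*z,(v-c["cy"])/c["fy"]*z,z],-1)
    o=np.array(c["orientation"]); M=o if o.shape==(3,3) else R.from_euler('xyz',o).as_matrix()
    P=p@M.T+np.array(c["eye"]); P[z==0]=np.nan
    return c["img"],P,c
E
python3 - <<'E'
from h import *
s=manip.read_state(); print(s)
ims=[]
for n in("top","side"):
    im,P,c=cam(n); print(n,c["eye"],c["orientation"],c["fx"]); np.savez(n+"0.npz",im=im,P=P); 
    cv2.imwrite(f"pics/{n}0.png",cv2.resize(im,(800,600)))
    print(np.round(P[::64,::85],0).tolist() if n=="top" else "")
E
```

```text
{'clock': 0.0, 'joints': array([ 1.08140038e+00,  3.00461877e-01,  1.52156950e+00, -4.02787467e-06,
        1.32070929e+00, -6.65885649e-02]), 'qd': array([ 0.00034196,  0.00061176, -0.00169104, -0.00023517, -0.00092674,
       -0.0004616 ]), 'effort': array([-6.93408697e-05, -5.31815815e+01, -3.52742743e+01,  7.08748936e-02,
        2.43919948e-02, -8.90864521e-05]), 'eef_pos': array([225.55229581, 501.33763938, 204.89629332]), 'eef_rot': array([-3.14044693e+00, -7.24948738e-05,  2.71878623e+00]), 'wrist_force': array([-0.28301494, -0.08098334, -1.0215558 ]), 'moment': array([-0.01259476, -0.01068126,  0.06206102]), 'finger_force': 0.0, 'finger_gap': 93.77897492131065}
top [ 361.19348036  -71.00110397 1456.2409034 ] [-3.00803752e+00  2.65611811e-03 -1.54122814e+00] 386.18591568017644
[[[1587.0, 1356.0, -464.0], [1590.0, 891.0, -449.0], [1594.0, 435.0, -436.0], [1591.0, -16.0, -412.0], [1596.0, -456.0, -401.0], [1593.0, -886.0, -377.0], [1592.0, -1307.0, -358.0]], [[1158.0, 1204.0, -313.0], [1365.0, 1002.0, -742.0], [1384.0, 494.0, -750.0], [1396.0, -18.0, -746.0], [1409.0, -528.0, -743.0], [1427.0, -1040.0, -751.0], [1439.0, -1547.0, -746.0]], [[852.0, 1198.0, -358.0], [719.0, 539.0, 164.0], [764.0, 277.0, 38.0], [784.0, -44.0, -2.0], [780.0, -365.0, 44.0], [733.0, -603.0, 230.0], [845.0, -1101.0, -105.0]], [[547.0, 1206.0, -425.0], [515.0, 595.0, -2.0], [525.0, 272.0, -2.0], [535.0, -52.0, -7.0], [543.0, -374.0, 0.0], [524.0, -601.0, 221.0], [580.0, -1103.0, -132.0]], [[235.0, 1206.0, -480.0], [276.0, 574.0, -2.0], [285.0, 256.0, 4.0], [295.0, -59.0, 3.0], [304.0, -375.0, -2.0], [319.0, -617.0, 170.0], [315.0, -1197.0, -301.0]], [[-60.0, 1142.0, -437.0], [173.0, 302.0, 586.0], [56.0, 243.0, -2.0], [68.0, -66.0, 12.0], [75.0, -374.0, 2.0], [88.0, -675.0, 19.0], [39.0, -1179.0, -297.0]]]
side [  288.8280775  -1098.00676796  1017.66942937] [-2.25291921 -0.01593622 -0.21668615] 470.6098045819626
```

View pics/top0.png

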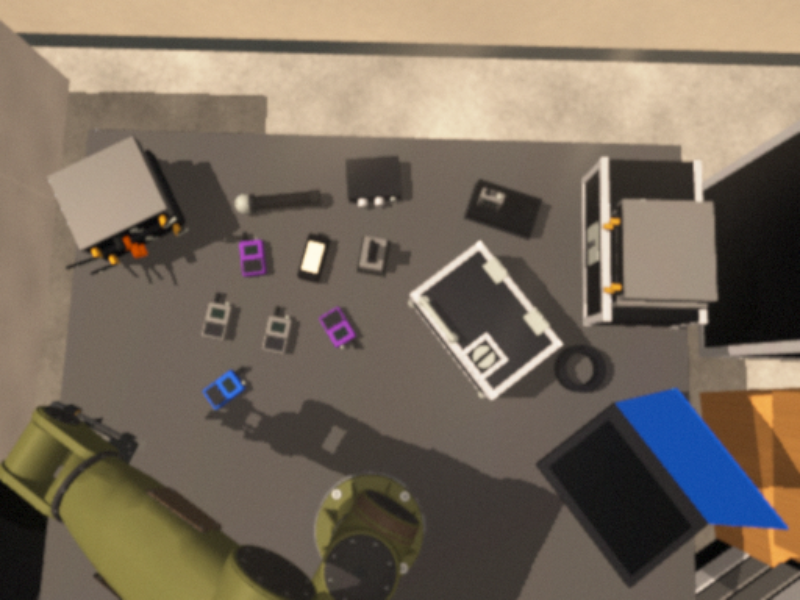

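View pics/side0.png

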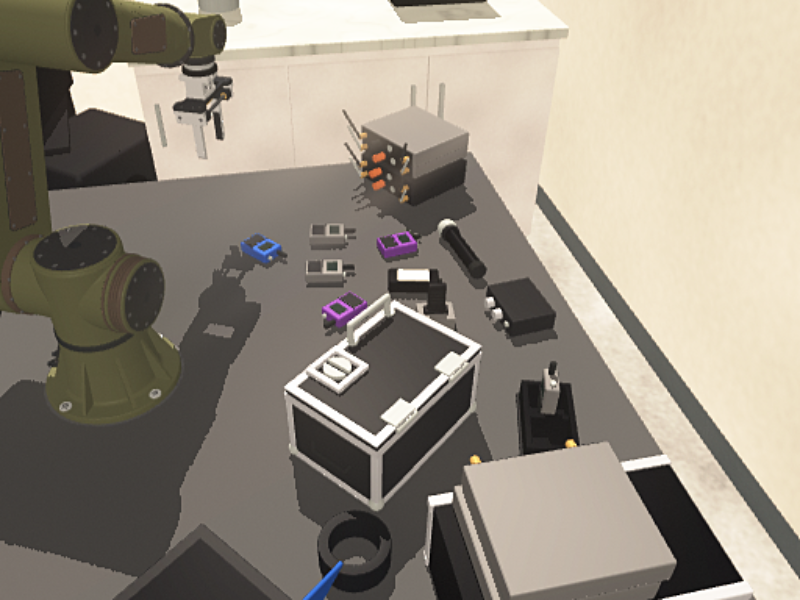

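The top view shows two grey packs (216,318) and (278,330), the stand with key (373,255), the adapter (313,257), and the case (485,320) with its lock at (484,355) and its front facing lower-left. The purple and blue packs are look-alikes. The side view agrees.

```bash
python3 - <<'E'
from h import *
T=np.load("top0.npz"); S=np.load("side0.npz")
def rect(name,P,m):
    q=P[m]; q=q[~np.isnan(q[:,0])]
    if len(q)<8: print(name,"few",len(q)); return
    r=cv2.minAreaRect(q[:,:2].astype(np.float32)); print(name,len(q),np.round(r[0],1),np.round(r[1],1),round(r[2],1),"z",np.round(np.percentile(q[:,2],[5,50,95]),1))
def box(im,u0,u1,v0,v1):
    m=np.zeros(im.shape[:2],bool); m[int(v0*.64):int(v1*.64),int(u0*.64):int(u1*.64)]=1; return m
for nm,D,bs in(("top",T,dict(packA=(190,240,285,350),packB=(250,305,300,360),stand=(345,410,225,285),case=(400,575,235,405))),
 ("side",S,dict(packA=(300,362,210,250),packB=(297,362,255,290),stand=(412,460,275,332),case=(285,485,285,450)))):
    im,P=D["im"],D["P"]
    for k,b in bs.items():
        B=box(im,*b); z=P[...,2]
        if k[0]=="p":
            rect(nm+k+" housing",P,B&(z>17)&(z<40)&(im.max(2)>100)); rect(nm+k+" all",P,B&(z>6)&(z<40))
        elif k=="stand":
            rect(nm+" stand",P,B&(z>36)&(z<55)); rect(nm+" key",P,B&(z>75)&(z<130))
        else:
            rect(nm+" lid",P,B&(z>152)&(z<172)); rect(nm+" dish",P,B&(z>168)&(z<180)); rect(nm+" handle",P,B&(z>185)&(z<230))
# pixel centroids of antenna, image edges
im=T["im"]; tiles=[cv2.resize(im[int(v0*.64):int(v1*.64),int(u0*.64):int(u1*.64)],(400,300),interpolation=cv2.INTER_CUBIC) for u0,u1,v0,v1 in((180,320,270,375),(330,450,210,300),(425,545,310,400),(400,580,240,375))]
cv2.imwrite("pics/c1.png",np.vstack([np.hstack(tiles[:2]),np.hstack(tiles[2:])]))
E
```

```text
toppackA housing 203 [470.4 381.1] [56.8 88.1] 82.3 z [19.2 25.8 30.8]
toppackA all 418 [481.2 393.2] [157.6 116.9] 3.8 z [ 7.5 24.9 30.3]
toppackB housing 204 [441.6 236.5] [57.1 87.4] 81.5 z [20.3 26.  30.5]
toppackB all 411 [453.9 240.5] [135.4 123.7] 2.9 z [ 7.4 25.4 30.9]
top stand 234 [638.8  14.2] [54.  74.4] 81.9 z [40.  45.7 53. ]
top key 46 [637.8  14.1] [12.9 33.7] 80.8 z [ 84.1 113.1 117.6]
top lid 4579 [ 480.8 -243.1] [284.1 199.5] 38.9 z [158.  162.6 168.6]
top dish 453 [ 479.8 -241.7] [274.4 188.2] 38.6 z [168.1 171.  175.6]
top handle 123 [ 470.9 -136. ] [109.5  12. ] 39.3 z [196.4 201.8 206.8]
sidepackA housing 152 [471.2 378.3] [69.9 86.2] 82.9 z [18.3 24.3 29.4]
sidepackA all 307 [492.6 406.9] [144.7 132.7] 6.1 z [ 8.5 23.2 29.1]
sidepackB housing 173 [443.9 232.5] [62.4 87.8] 76.4 z [18.4 24.3 29.5]
sidepackB all 353 [438.  227.9] [126.8  93.4] 37.0 z [ 9.8 23.7 29.5]
side stand 208 [646.8  60.8] [158.2  74.1] 84.0 z [37.9 45.3 53.3]
side key 133 [640.3   9.2] [19.8 35.5] 68.6 z [ 78.1 100.3 115.9]
side lid 5910 [ 482.9 -245.6] [287.9 200.1] 39.4 z [158.6 162.4 169. ]
side dish 568 [ 475.6 -250.7] [268.3 187.5] 37.1 z [168.4 171.3 175.2]
side handle 166 [ 472.5 -139.5] [112.9  13.6] 40.1 z [187.9 200.5 204.2]
```

View pics/c1.png

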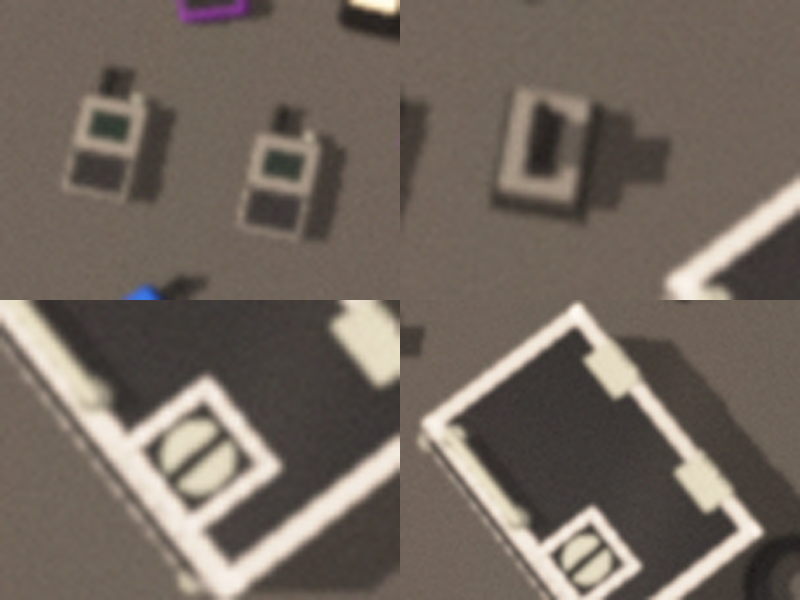

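Every measured height fits: lid top 162, dish 172, pack tops 26, stand 45 and key top 115. The case centre is about (481, -243.5) with yaw -51°. The handle predicted from the lid matches the measured one within 2 mm. The slot runs along the case's x, so the lock is locked. Next I move above the key.

Emit:
arm_command:
  plan:
    - [0.2, -0.048, -0.0229, 0, 0]
    - [0.2, -0.048, -0.0229, 0, 0]
    - [0.2, -0.048, -0.0229, 0, 0]
    - [0.2, -0.048, -0.0229, 0, 0]
    - [0.2, -0.048, -0.0229, 0, 0]
    - [0.2, -0.048, -0.0229, 0, 0]
    - [0.2, -0.048, -0.0229, 0, 0]
    - [0.2, -0.048, -0.0229, 0, 0]
    - [0.2, -0.048, -0.0229, 0, 0]
    - [0.2, -0.048, -0.0229, 0, 0]
    - [0.2, -0.048, -0.0229, 0, 0]
    - [0.2, -0.048, -0.0229, 0, 0]
  newtons: 30

```text
clock: 1.6
eef_pos: [639.0, 13.1, 205.1]
eef_rot: [-3.141, -0.001, 2.719]
wrist_force: [0.6, 0.5, -0.3]
finger_gap: 56.4
finger_force: 0.0
```

Emit:
arm_command:
  plan:
    - [0.2, 0, 0, 0, 0.179]
    - [0.2, 0, 0, 0, 0.179]
    - [0.2, 0, 0, 0, 0.179]
    - [0.2, 0, 0, 0, 0.179]
    - [0.2, 0, 0, 0, 0.179]
    - [0.2, 0, 0, 0, 0.179]
    - [0.2, 0, 0, 0, 0.179]
    - [0.2, 0, 0, 0, 0.179]
    - [0.2, 0, 0, 0, 0.179]
    - [0.2, 0, 0, 0, 0.179]
    - [0.2, 0, 0, 0, 0.179]
    - [0.2, 0, 0, 0, 0.179]
    - [0.2, 0, 0, 0, 0.179]
    - [0.2, 0, 0, 0, 0.179]
    - [0.2, 0, 0, 0, 0.179]
    - [0.2, 0, 0, 0, 0.179]
    - [0.2, 0, 0, 0, 0]
    - [0.2, 0, 0, 0, 0]

```text
clock: 3.85
eef_pos: [638.1, 14.6, 205.2]
eef_rot: [3.142, 0.0, -0.141]
wrist_force: [-0.0, 0.9, 0.2]
finger_gap: 56.6
finger_force: 0.0
```

```bash
cat >> h.py <<'E'
def go(x=None,y=None,z=None,yaw=None):
    "print roll needed, then the shift in tool axes after the roll (tool straight down assumed)"
    s=manip.read_state(); p=s["eef_pos"]; r=s["eef_rot"]
    a=r[2] if yaw is None else yaw
    t=np.array([p[i] if v is None else v for i,v in enumerate((x,y,z))]); d=t-p
    roll=-((a-r[2]+np.pi)%(2*np.pi)-np.pi)
    M=R.from_euler('xyz',[r[0],r[1],a]).as_matrix(); td=M.T@d
    print("clk %.1f at"%s["clock"],np.round(p,1),np.round(r,3),"roll %.3f"%roll,"tool shift mm",np.round(td,1),"len %.0f"%np.linalg.norm(d),"j6 now %.2f then ~%.2f"%(s["joints"][5],np.arctan2(t[1],t[0])+np.pi/2-a),"gap %.1f F %s"%(s["finger_gap"],np.round(s["wrist_force"],1)))
E
python3 - <<'E'
from h import *
go(638.5,14,62,-0.145)
im,P,c=cam("top"); cv2.imwrite("pics/top1.png",cv2.resize(im,(800,600)))
E
```

```text
clk 3.9 at [638.1  14.6 205.2] [ 3.142  0.    -0.141] roll 0.004 tool shift mm [  0.5   0.5 143.2] len 143 j6 now 1.68 then ~1.74 gap 56.6 F [-0.   0.9  0.2]
```

View pics/top1.png

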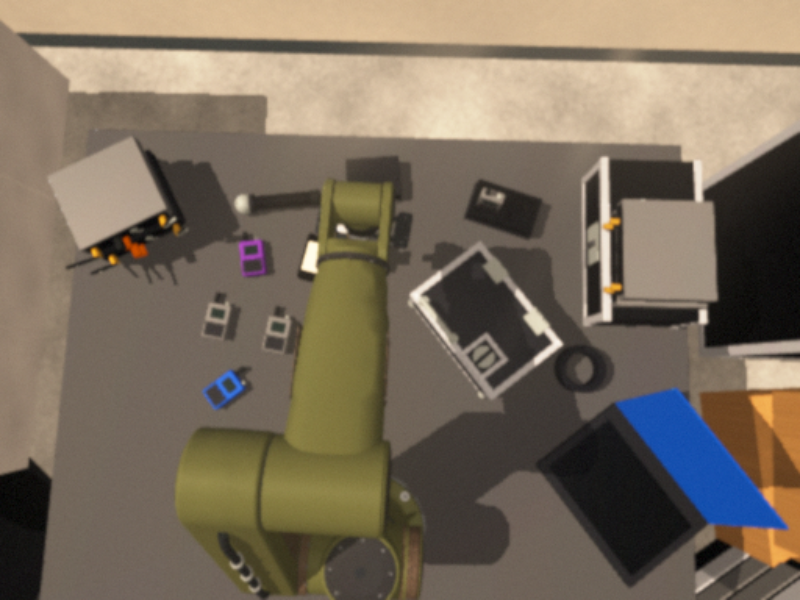

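With the arm moved, no further grey packs appear: there are only two, at (216,318) and (278,330). Now I grip the key.

Emit:
arm_command:
  plan:
    - [0.2, 0, 0, 0.045, 0]
    - [0.2, 0, 0, 0.045, 0]
    - [0.2, 0, 0, 0.03, 0]
    - [0.2, 0, 0, 0.023, 0]
    - [0.2, 0, 0, 0, 0]
    - [-1, 0, 0, 0, 0]
    - [-1, 0, 0, 0, 0]
    - [-1, 0, 0, 0, 0]
    - [-1, 0, 0, 0, 0]
    - [-1, 0, 0, 0, 0]
    - [-1, 0, 0, 0, 0]
    - [-1, 0, 0, 0, 0]
  newtons: 30

```text
clock: 5.4
eef_pos: [638.2, 14.6, 62.6]
eef_rot: [-3.142, -0.0, -0.145]
wrist_force: [-1.3, 0.8, 2.2]
finger_gap: 11.9
finger_force: 30.0
```

Emit:
arm_command:
  plan:
    - [-1, 0, 0, -0.03, 0]
    - [-1, 0, 0, -0.04, 0]
    - [-1, 0, 0, -0.06, 0]
    - [-1, 0, 0, -0.06, 0]
    - [-1, 0, 0, 0, 0]

```text
clock: 6.02
eef_pos: [639.5, 14.6, 257.6]
eef_rot: [-3.141, -0.008, -0.145]
wrist_force: [0.2, -0.3, -1.5]
finger_gap: 11.9
finger_force: 30.0
```

```bash
python3 - <<'E'
from h import *
go(399.7,-238.7,252,-0.89)
im,P,c=cam("side"); z=P[...,2]
m=(np.hypot(P[...,0]-638,P[...,1]-14)<60)&(z>150)&(z<260); vs,us=np.where(m)
print(us.min(),us.max(),vs.min(),vs.max())
u,v=int(us.mean()),int(vs.mean()); cv2.imwrite("pics/k.png",cv2.resize(im[v-60:v+60,u-80:u+80],(640,480),interpolation=cv2.INTER_CUBIC))
E
```

```text
clk 6.0 at [639.5  14.6 257.6] [-3.141 -0.008 -0.145] roll 0.745 tool shift mm [ 45.8 345.8   5.7] len 349 j6 now 1.68 then ~1.92 gap 11.9 F [ 0.2 -0.3 -1.5]
274 291 143 158
```

View pics/k.png

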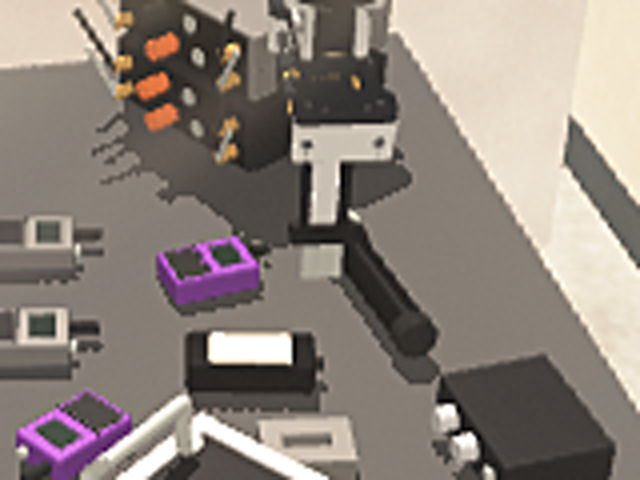

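The key hangs straight in the fingers, with the collar just below them and the blade free. I lift it clear of the lid handle, go over the lock and align.

Emit:
arm_command:
  plan:
    - [-1, 0, 0, -0.05, 0.149]
    - [-1, 0, 0, 0, 0.149]
    - [-1, 0, 0, 0, 0.149]
    - [-1, 0, 0, 0, 0.149]
    - [-1, 0, 0, 0, 0.149]
    - [-1, 0.0057, 0.0433, 0, 0]
    - [-1, 0.0057, 0.0433, 0, 0]
    - [-1, 0.0057, 0.0433, 0, 0]
    - [-1, 0.0057, 0.0433, 0, 0]
    - [-1, 0.0057, 0.0433, 0, 0]
    - [-1, 0.0057, 0.0433, 0, 0]
    - [-1, 0.0057, 0.0433, 0, 0]
    - [-1, 0.0057, 0.0433, 0, 0]
    - [-1, 0, 0, 0, 0]
    - [-1, 0, 0, 0, 0]
    - [-1, 0, 0, 0, 0]

```text
clock: 8.07
eef_pos: [398.2, -238.1, 301.8]
eef_rot: [3.141, 0.001, -0.889]
wrist_force: [0.8, 1.2, -0.8]
finger_gap: 11.9
finger_force: 30.0
```

```bash
python3 - <<'E'
from h import *
go(399.7,-238.7,240,-0.89)
im,P,c=cam("side"); z=P[...,2]
# project lock + key tip
o=np.array(c["orientation"]); M=R.from_euler('xyz',o).as_matrix()
q=(np.array([399.7,-238.7,172])-c["eye"])@M; u,v=int(q[0]/q[2]*c["fx"]+c["cx"]),int(q[1]/q[2]*c["fy"]+c["cy"]); print(u,v)
cv2.imwrite("pics/k2.png",cv2.resize(im[v-75:v+45,u-80:u+80],(800,600),interpolation=cv2.INTER_CUBIC))
# fit round steel head from first pictures
for n in("top","side"):
    D=np.load(n+"0.npz"); P=D["P"];im=D["im"].astype(int)
    m=(np.hypot(P[...,0]-399.7,P[...,1]+238.7)<32)&(abs(P[...,2]-171)<10)
    f=im[m]; pp=P[m]; steel=(f.mean(1)>100)&(f[:,2]-f[:,0]>25)
    print(n,m.sum(),steel.sum(),pp[steel].mean(0).round(1) if steel.any() else "", cv2.minAreaRect(pp[steel][:,:2].astype(np.float32)) if steel.sum()>5 else "")
    dk=f.mean(1)<90; q=pp[dk&(np.hypot(pp[:,0]-399.7,pp[:,1]+238.7)<20)]
    print(len(q), q.mean(0).round(1) if len(q) else "", cv2.minAreaRect(q[:,:2].astype(np.float32)) if len(q)>4 else "")
E
```

```text
clk 8.1 at [ 398.2 -238.1  301.8] [ 3.141e+00  1.000e-03 -8.890e-01] roll 0.001 tool shift mm [ 1.5 -0.8 61.8] len 62 j6 now 1.84 then ~1.92 gap 11.9 F [ 0.8  1.2 -0.8]
215 234
top 252 157 [ 399.8 -237.8  170.6] ((400.0342712402344, -236.86618041992188), (59.025543212890625, 57.44504928588867), 33.67301940917969)
3 [ 400.2 -238.4  163.3] 
side 324 19 [ 404.9 -243.2  170.8] ((401.8654479980469, -241.0183868408203), (48.51826477050781, 33.6260986328125), 11.576045036315918)
4 [ 403.6 -236.7  163.1]
```

View pics/k2.png

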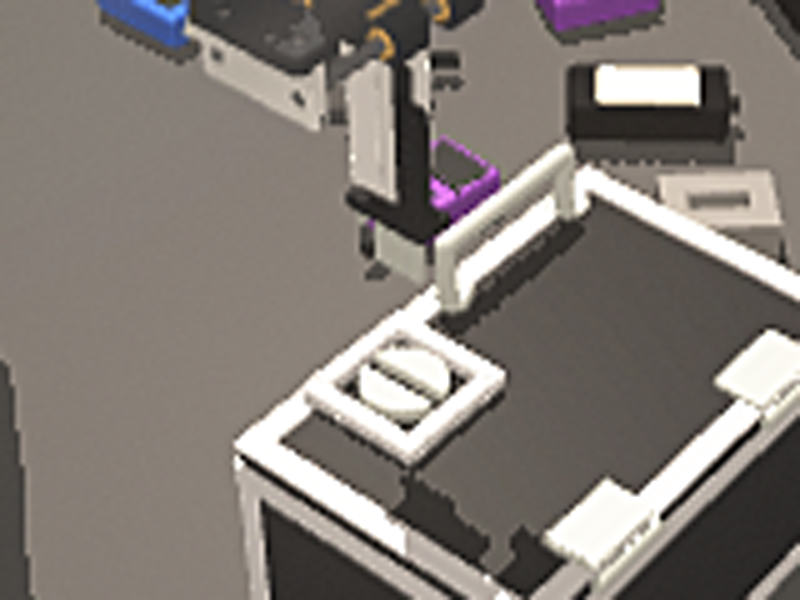

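The blade lines up with the slot, which is at crop (405,380), within about 1 px of the prediction. I lower it in small steps at the end.

Emit:
arm_command:
  plan:
    - [-1, 0.0015, -0.001, 0, 0]
    - [-1, 0, 0, 0.04, 0]
    - [-1, 0, 0, 0.025, 0]
    - [-1, 0, 0, 0.007, 0]
    - [-1, 0, 0, 0, 0]
    - [-1, 0, 0, 0, 0]
    - [-1, 0, 0, 0, 0]

```text
clock: 9.0
eef_pos: [399.6, -239.5, 231.2]
eef_rot: [-3.141, -0.001, -0.89]
wrist_force: [0.1, -0.5, -0.8]
finger_gap: 12.1
finger_force: 30.0
```

Emit:
arm_command:
  plan:
    - [-1, 0, 0, 0.002, 0]
    - [-1, 0, 0, 0.002, 0]
    - [-1, 0, 0, 0.002, 0]
    - [-1, 0, 0, 0.002, 0]
    - [-1, 0, 0, 0, 0]
    - [-1, 0, 0, 0, 0]

```text
clock: 9.75
eef_pos: [399.4, -239.2, 222.4]
eef_rot: [-3.141, 0.0, -0.89]
wrist_force: [1.7, 0.8, -0.7]
finger_gap: 11.9
finger_force: 30.0
```

Emit:
arm_command:
  plan:
    - [-1, 0, 0, 0.002, 0]
    - [-1, 0, 0, 0.002, 0]
    - [-1, 0, 0, 0.002, 0]
    - [-1, 0, 0, 0, 0]
    - [-1, 0, 0, 0, 0]

```text
clock: 10.38
eef_pos: [399.4, -239.3, 216.3]
eef_rot: [-3.142, 0.0, -0.89]
wrist_force: [2.7, 2.2, -2.0]
finger_gap: 11.9
finger_force: 30.0
```

The blade is in the slot. I turn it counter-clockwise, which is a negative roll about the tool's downward z.

Emit:
arm_command:
  plan:
    - [-1, 0, 0, 0, -0.12]
    - [-1, 0, 0, 0, -0.12]
    - [-1, 0, 0, 0, -0.12]
    - [-1, 0, 0, 0, -0.12]
    - [-1, 0, 0, 0, -0.12]
    - [-1, 0, 0, 0, -0.12]
    - [-1, 0, 0, 0, -0.12]
    - [-1, 0, 0, 0, -0.12]
    - [-1, 0, 0, 0, -0.12]
    - [-1, 0, 0, 0, -0.12]
    - [-1, 0, 0, 0, -0.12]
    - [-1, 0, 0, 0, -0.12]
    - [-1, 0, 0, 0, -0.12]
    - [-1, 0, 0, 0, -0.12]
    - [-1, 0, 0, 0, 0]
    - [-1, 0, 0, 0, 0]

```text
clock: 12.38
eef_pos: [398.9, -238.7, 216.2]
eef_rot: [-3.139, -0.0, 0.79]
wrist_force: [-1.7, 4.7, -0.0]
finger_gap: 11.7
finger_force: 30.0
```

```bash
python3 - <<'E'
from h import *
s=manip.read_state(); print(s["moment"],s["eef_rot"])
E
```

```text
[1.3626044  0.25607708 0.00159888] [-3.13931058e+00 -1.82214284e-04  7.89873760e-01]
```

Emit:
arm_command:
  plan:
    - [-1, 0, 0, 0, -0.05]
    - [-1, 0, 0, 0, -0.05]
    - [-1, 0, 0, 0, -0.03]
    - [-1, 0, 0, 0, 0]

```text
clock: 12.88
eef_pos: [399.0, -238.7, 216.2]
eef_rot: [-3.14, -0.001, 0.92]
wrist_force: [-0.2, 6.6, -0.0]
finger_gap: 12.0
finger_force: 30.1
```

```bash
python3 - <<'E'
from h import *
s=manip.read_state(); print(s["moment"],s["eef_rot"],s["wrist_force"])
E
```

```text
[ 1.31195147  0.09608976 -0.41936008] [-3.13953777e+00 -6.43639991e-04  9.19765346e-01] [-0.22112521  6.5575696  -0.03127484]
```

The moment shows it is at the stop. I centre the blade, withdraw it and look at the slot while taking the key back to the stand.

Emit:
arm_command:
  plan:
    - [-1, 0, 0, 0, 0.08]
    - [-1, 0, 0, 0, 0.08]
    - [-1, 0, 0, 0, 0.08]
    - [-1, 0, 0, 0, 0]
    - [-1, 0, 0, -0.01, 0]
    - [-1, 0, 0, -0.03, 0]
    - [-1, 0, 0, -0.045, 0]
    - [-1, 0, 0, 0, 0.165]
    - [-1, 0, 0, 0, 0.165]
    - [-1, 0, 0, 0, 0.165]
    - [-1, 0, 0, 0, 0.165]
    - [-1, 0, 0, 0, 0.165]
    - [-1, 0, 0, 0, 0]

```text
clock: 14.5
eef_pos: [399.3, -239.4, 302.0]
eef_rot: [3.141, -0.0, -0.143]
wrist_force: [-0.5, -0.3, -1.6]
finger_gap: 11.8
finger_force: 30.0
```

```bash
python3 - <<'E'
from h import *
go(638.2,14.6,150,-0.145)
E
```

```text
clk 14.5 at [ 399.3 -239.4  302. ] [ 3.141 -0.    -0.143] roll 0.002 tool shift mm [ 199.6 -285.9  152. ] len 380 j6 now 1.10 then ~1.74 gap 11.8 F [-0.5 -0.3 -1.6]
```

Emit:
arm_command:
  plan:
    - [-1, 0.025, -0.03575, 0, 0]
    - [-1, 0.025, -0.03575, 0, 0]
    - [-1, 0.025, -0.03575, 0, 0]
    - [-1, 0.025, -0.03575, 0, 0]
    - [-1, 0.025, -0.03575, 0, 0]
    - [-1, 0.025, -0.03575, 0, 0]
    - [-1, 0.025, -0.03575, 0, 0]
    - [-1, 0.025, -0.03575, 0, 0]
    - [-1, 0, 0, 0.06, 0]
    - [-1, 0, 0, 0.06, 0]
    - [-1, 0, 0, 0.032, 0]
    - [-1, 0, 0, 0, 0]
    - [-1, 0, 0, 0, 0]
    - [-1, 0, 0, 0, 0]

```text
clock: 16.25
eef_pos: [639.4, 14.7, 151.5]
eef_rot: [-3.141, -0.003, -0.144]
wrist_force: [-0.2, 0.4, -1.2]
finger_gap: 11.5
finger_force: 30.0
```

```bash
python3 - <<'E'
from h import *
go(638.2,14.6,63,-0.145)
im,P,c=cam("top"); v,u=227,310
cv2.imwrite("pics/l.png",cv2.resize(im[v-45:v+45,u-60:u+60],(640,480),interpolation=cv2.INTER_CUBIC))
E
```

```text
clk 16.2 at [639.4  14.7 151.5] [-3.141e+00 -3.000e-03 -1.440e-01] roll 0.001 tool shift mm [-1.4  0.3 88.5] len 89 j6 now 1.68 then ~1.74 gap 11.5 F [-0.2  0.4 -1.2]
```

View pics/l.png

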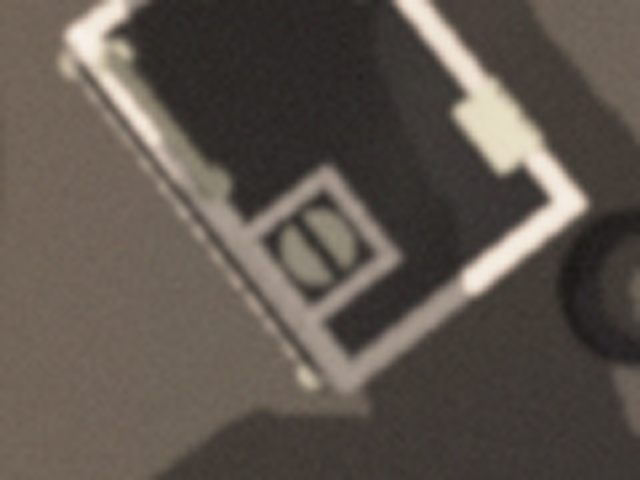

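The slot now runs parallel to the front edge, so the lock is open. Next I set the key in its stand.

Emit:
arm_command:
  plan:
    - [-1, -0.0012, 0, 0.035, 0]
    - [-1, 0, 0, 0.03, 0]
    - [-1, 0, 0, 0.015, 0]
    - [-1, 0, 0, 0.007, 0]
    - [-1, 0, 0, 0.0015, 0]
    - [-1, 0, 0, 0, 0]
    - [-1, 0, 0, 0, 0]

```text
clock: 17.18
eef_pos: [638.2, 14.9, 62.5]
eef_rot: [-3.141, -0.002, -0.145]
wrist_force: [-1.8, -0.6, 6.5]
finger_gap: 11.7
finger_force: 30.0
```

The key rests with 6.5 N of contact. I release it and go to the lid handle.

Emit:
arm_command:
  plan:
    - [0, 0, 0, 0, 0]
    - [0, 0, 0, 0, 0]
    - [0, 0, 0, 0, 0]
    - [0, 0, 0, 0, 0]
    - [0, 0, 0, -0.06, 0]
    - [0, 0, 0, -0.06, 0]
    - [0, 0, 0, -0.06, 0]
    - [0, 0, 0, -0.03, -0.1655]
    - [0, 0, 0, 0, -0.1655]
    - [0, 0, 0, 0, -0.1655]
    - [0, 0, 0, 0, -0.1655]
    - [0, 0, 0, 0, -0.1655]
    - [0, 0, 0, 0, 0]
    - [0, 0, 0, 0, 0]
  newtons: 20

```text
clock: 18.92
eef_pos: [637.5, 14.9, 270.9]
eef_rot: [-3.142, 0.0, 0.679]
wrist_force: [-0.3, 0.3, -0.8]
finger_gap: 46.9
finger_force: 0.0
```

```bash
python3 - <<'E'
from h import *
go(472,-138,178,0.682)
im,P,c=cam("side"); z=P[...,2]
m=(np.hypot(P[...,0]-638,P[...,1]-14)<40)&(z>75)&(z<130); q=P[m]; print(len(q),q.mean(0).round(1),q[:,2].max())
E
```

```text
clk 18.9 at [637.5  14.9 270.9] [-3.142  0.     0.679] roll -0.003 tool shift mm [-224.8   14.4   92.9] len 244 j6 now 0.86 then ~0.60 gap 46.9 F [-0.3  0.3 -0.8]
137 [640.1   8.1  98.3] 118.61876830922847
```

The key stands as before. I move over the handle, go down and grip.

Emit:
arm_command:
  plan:
    - [0, -0.045, 0.003, 0, 0]
    - [0, -0.045, 0.003, 0, 0]
    - [0, -0.045, 0.003, 0, 0]
    - [0, -0.045, 0.003, 0, 0]
    - [0, -0.045, 0.0025, 0, 0]
    - [0, 0, 0, 0.03, 0]
    - [0, 0, 0, 0.03, 0]
    - [0, 0, 0, 0.02, 0]
    - [0, 0, 0, 0.012, 0]
    - [0, 0, 0, 0, 0]
    - [-1, 0, 0, 0, 0]
    - [-1, 0, 0, 0, 0]
    - [-1, 0, 0, 0, 0]
    - [-1, 0, 0, 0, 0]
    - [-1, 0, 0, 0, 0]
    - [-1, 0, 0, 0, 0]
  newtons: 20

```text
clock: 20.98
eef_pos: [471.4, -137.4, 179.0]
eef_rot: [-3.139, 0.0, 0.682]
wrist_force: [-6.7, 7.1, 4.9]
finger_gap: 11.4
finger_force: 20.0
```

```bash
python3 - <<'E'
from h import *
s=manip.read_state(); p=s["eef_pos"]; M=R.from_euler('xyz',s["eef_rot"]).as_matrix(); print(p.round(1),s["eef_rot"].round(3),s["finger_gap"],s["wrist_force"].round(1))
# arc in tool axes: y forward(case x), -z up
t=lambda th:np.array([-182*np.cos(th)+47*np.sin(th),182*np.sin(th)+47*np.cos(th)])
for k in range(18): 
    d=t((k+1)*0.1)-t(k*0.1); print(k+1,"dy %.1f dz %.1f"%(d[0],-d[1]), t((k+1)*.1).round(0))
E
```

```text
[ 471.4 -137.4  179. ] [-3.139  0.     0.682] 11.385367900919526 [-6.7  7.1  4.9]
1 dy 5.6 dz -17.9 [-176.   65.]
2 dy 7.4 dz -17.3 [-169.   82.]
3 dy 9.1 dz -16.5 [-160.   99.]
4 dy 10.7 dz -15.5 [-149.  114.]
5 dy 12.1 dz -14.3 [-137.  129.]
6 dy 13.5 dz -13.1 [-124.  142.]
7 dy 14.7 dz -11.6 [-109.  153.]
8 dy 15.8 dz -10.1 [-93. 163.]
9 dy 16.8 dz -8.5 [-76. 172.]
10 dy 17.5 dz -6.8 [-59. 179.]
11 dy 18.1 dz -5.0 [-41. 184.]
12 dy 18.5 dz -3.1 [-22. 187.]
13 dy 18.7 dz -1.3 [ -3. 188.]
14 dy 18.8 dz 0.6 [ 15. 187.]
15 dy 18.6 dz 2.5 [ 34. 185.]
16 dy 18.3 dz 4.3 [ 52. 181.]
17 dy 17.8 dz 6.1 [ 70. 174.]
18 dy 17.1 dz 7.9 [ 87. 167.]
```

Emit:
arm_command:
  plan:
    - [-1, 0, 0.002, -0.009, 0]
    - [-1, 0, 0.003, -0.009, 0]
    - [-1, 0, 0.0035, -0.0086, 0]
    - [-1, 0, 0.004, -0.0086, 0]
    - [-1, 0, 0.0045, -0.0083, 0]
    - [-1, 0, 0.0046, -0.0082, 0]
    - [-1, 0, 0, 0, 0]

```text
clock: 21.85
eef_pos: [485.0, -154.2, 231.8]
eef_rot: [-3.139, 0.0, 0.683]
wrist_force: [-10.5, 10.3, 9.5]
finger_gap: 11.2
finger_force: 20.0
```

Emit:
arm_command:
  plan:
    - [-1, 0, 0.0052, -0.0078, 0]
    - [-1, 0, 0.0055, -0.0077, 0]
    - [-1, 0, 0.006, -0.0073, 0]
    - [-1, 0, 0.0061, -0.007, 0]
    - [-1, 0, 0.0066, -0.0067, 0]
    - [-1, 0, 0.0069, -0.0064, 0]
    - [-1, 0, 0.0072, -0.006, 0]
    - [-1, 0, 0.0075, -0.0056, 0]
    - [-1, 0, 0.0077, -0.0053, 0]
    - [-1, 0, 0.0081, -0.0048, 0]
    - [-1, 0, 0.0083, -0.0045, 0]
    - [-1, 0, 0.0085, -0.004, 0]
    - [-1, 0, 0.0087, -0.0036, 0]
    - [-1, 0, 0.0088, -0.0032, 0]
    - [-1, 0, 0, 0, 0]

```text
clock: 23.72
eef_pos: [549.8, -233.9, 312.7]
eef_rot: [3.139, -0.001, 0.682]
wrist_force: [-0.8, 1.4, 8.3]
finger_gap: 11.4
finger_force: 20.0
```

Emit:
arm_command:
  plan:
    - [-1, 0, 0.009, -0.0027, 0]
    - [-1, 0, 0.0091, -0.0023, 0]
    - [-1, 0, 0.0092, -0.0018, 0]
    - [-1, 0, 0.0093, -0.0013, 0]
    - [-1, 0, 0.0094, -0.0009, 0]
    - [-1, 0, 0.0094, -0.0004, 0]
    - [-1, 0, 0.0094, 0.0001, 0]
    - [-1, 0, 0.0094, 0.0005, 0]
    - [-1, 0, 0.0093, 0.001, 0]
    - [-1, 0, 0.0093, 0.0015, 0]
    - [-1, 0, 0.0092, 0.002, 0]
    - [-1, 0, 0.0091, 0.0023, 0]
    - [-1, 0, 0.009, 0.0028, 0]
    - [-1, 0, 0.0088, 0.0033, 0]
    - [-1, 0, 0, 0, 0]

```text
clock: 25.6
eef_pos: [631.2, -334.5, 305.5]
eef_rot: [3.141, 0.0, 0.682]
wrist_force: [0.7, -4.9, 1.2]
finger_gap: 11.4
finger_force: 20.0
```

```bash
python3 - <<'E'
from h import *
go()
E
```

```text
clk 25.6 at [ 631.2 -334.5  305.5] [3.141 0.    0.682] roll -0.000 tool shift mm [0. 0. 0.] len 0 j6 now 0.35 then ~0.40 gap 11.4 F [ 0.7 -4.9  1.2]
```

Emit:
arm_command:
  plan:
    - [-0.49, 0, 0, 0, 0]
    - [-0.49, 0, 0, 0, 0]
    - [-0.49, 0, 0, 0, 0]
    - [-0.49, 0, 0, -0.02, 0]
    - [-0.49, 0, 0, -0.03, 0]
    - [-0.49, 0, 0, 0, 0]
    - [-0.49, 0.006, -0.049, 0, 0]
    - [0, 0.006, -0.049, 0, 0]
    - [0.7, 0.006, -0.049, 0, 0]
    - [0.7, 0.006, -0.049, 0, 0]
    - [0.7, 0.006, -0.049, 0, 0]
    - [0.7, 0.006, -0.049, 0, 0]
    - [0.7, 0.006, -0.049, 0, 0]
    - [0.7, 0.006, -0.049, 0, 0]
    - [0.7, 0, 0, 0, 0]
    - [0.7, 0, 0, 0, 0]

```text
clock: 27.6
eef_pos: [420.7, 0.8, 355.9]
eef_rot: [-3.141, 0.0, 0.683]
wrist_force: [0.7, -0.3, -0.5]
finger_gap: 80.0
finger_force: 0.0
```

```bash
cat >> h.py <<'E'
def packs():
    im,P,c=cam("top"); z=P[...,2]
    hsv=cv2.cvtColor(im,cv2.COLOR_BGR2HSV)
    m=(z>16)&(z<36)&(P[...,1]>80)&(P[...,1]<520)&(P[...,0]>300)&(P[...,0]<600)
    n,L,st,ce=cv2.connectedComponentsWithStats(m.astype(np.uint8))
    for i in range(1,n):
        if st[i,4]<120: continue
        k=L==i; q=P[k]; q=q[q[:,2]>21]; r=cv2.minAreaRect(q[:,:2].astype(np.float32))
        print(st[i,4],np.round(r[0],1),np.round(r[1],1),round(r[2],1),"med",np.median(q,0).round(1),"sat",np.median(hsv[...,1][k]), "pix",ce[i].round())
    return im,P,c
E
python3 - <<'E'
from h import *
go()
im,P,c=packs()
x=np.array([.629,-.777]);y=np.array([.777,.629])
d=P[...,:2]-np.array([481,-243.5]); a=d@x; b=d@y
# foam height map in case coords
for a0 in(-60,-30,0,30,60):
    print(a0,[ (round(float(np.nanmedian(P[...,2][(abs(a-a0)<10)&(abs(b-b0)<10)])),0) if ((abs(a-a0)<10)&(abs(b-b0)<10)).any() else None) for b0 in(-110,-80,-50,-20,10,40,70,100)])
cv2.imwrite("pics/o.png",cv2.resize(im,(800,600)))
E
```

```text
clk 27.6 at [420.7   0.8 355.9] [-3.141  0.     0.683] roll -0.000 tool shift mm [0. 0. 0.] len 0 j6 now 0.80 then ~0.89 gap 80.0 F [ 0.7 -0.3 -0.5]
360 [475.2 379.8] [57.9 97.6] 79.9 med [469.3 380.2  26.2] sat 49.0 pix [138. 205.]
364 [451.7 234.1] [ 55.7 108.3] 82.1 med [440.2 235.8  26. ] sat 49.0 pix [177. 213.]
243 [328.8 354.9] [58.  90.4] 3.8 med [316.6 346.8  26. ] sat 153.0 pix [145. 246.]
-60 [53.0, 53.0, 52.0, 53.0, 52.0, 53.0, 52.0, 52.0]
-30 [52.0, 51.0, 52.0, 53.0, 52.0, 53.0, 52.0, 54.0]
0 [51.0, 52.0, 52.0, 52.0, 52.0, 53.0, 53.0, 52.0]
30 [53.0, 52.0, 52.0, 53.0, 52.0, 54.0, 52.0, 53.0]
60 [52.0, 52.0, 52.0, 52.0, 53.0, 52.0, 52.0, 51.0]
```

View pics/o.png

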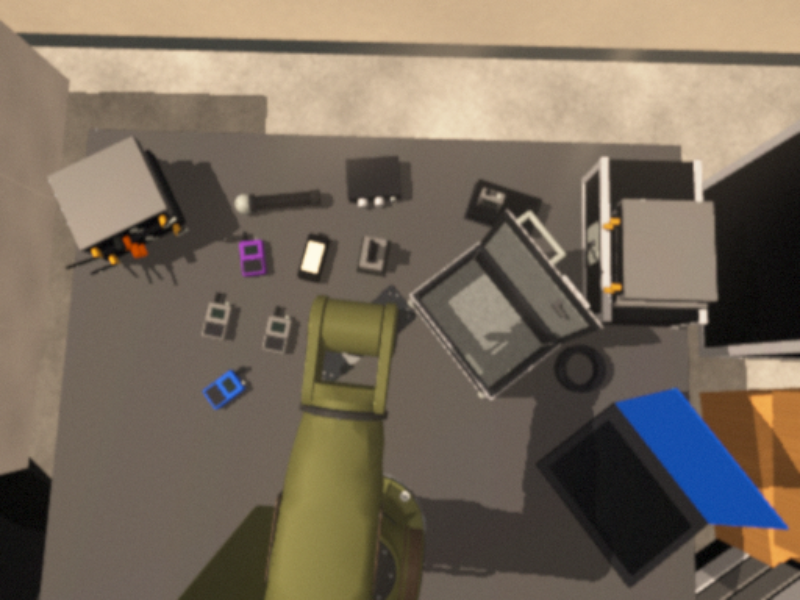

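The lid is open, and the foam top lies at about 52 mm, the same everywhere. The packs are still at pixels (216,318) and (278,330). I fetch the nearer one (B) first.

Emit:
arm_command:
  plan:
    - [0.7, 0, 0, 0.03, -0.178]
    - [0.7, 0, 0, 0.03, -0.178]
    - [0.7, 0, 0, 0.03, -0.178]
    - [0.7, 0, 0, 0.03, -0.178]
    - [0.7, 0, 0, 0, -0.178]
    - [0.7, 0, 0, 0, -0.178]
    - [0.7, 0, 0, 0, -0.178]
    - [0.7, 0, 0, 0, -0.178]
    - [0.7, 0, 0, 0, -0.178]
    - [0.7, 0, 0, 0, -0.178]
    - [0.7, 0, 0, 0, -0.178]
    - [0.7, 0, 0, 0, -0.178]
    - [0.7, 0, 0, 0, -0.178]
    - [0.7, 0.0025, 0.0472, 0, 0]
    - [0.7, 0.0025, 0.0472, 0, 0]
    - [0.7, 0.0025, 0.0472, 0, 0]
    - [0.7, 0.0025, 0.0472, 0, 0]
    - [0.7, 0.0025, 0.0472, 0, 0]
    - [0.7, 0, 0, 0, 0]
    - [0.7, 0, 0, 0, 0]
  newtons: 25

```text
clock: 30.15
eef_pos: [442.8, 235.4, 235.7]
eef_rot: [-3.141, -0.001, 2.996]
wrist_force: [1.2, 1.0, 1.6]
finger_gap: 79.8
finger_force: 0.0
```

```bash
python3 - <<'E'
from h import *
go(441.6,236.5,5,2.998)
packs()
im,P,c=cam("side"); z=P[...,2]; m=(z>19)&(z<32)&(abs(P[...,0]-442)<45)&(abs(P[...,1]-236)<45)&(im.max(2)>100)
q=P[m]; r=cv2.minAreaRect(q[:,:2].astype(np.float32)); print(len(q),r)
E
```

```text
clk 30.1 at [442.8 235.4 235.7] [-3.141e+00 -1.000e-03  2.996e+00] roll -0.002 tool shift mm [  1.2   1.1 230.7] len 231 j6 now -1.01 then ~-0.94 gap 79.8 F [1.2 1.  1.6]
256 [459.8  92.9] [88.  55.2] 31.0 med [469.1  99.9  25.8] sat 96.5 pix [213. 208.]
157 ((441.7942810058594, 230.2362060546875), (65.84281158447266, 84.8646240234375), 75.57636260986328)
```

Emit:
arm_command:
  plan:
    - [0.7, 0.001, 0.001, 0.05, 0]
    - [0.7, 0, 0, 0.05, 0]
    - [0.7, 0, 0, 0.05, 0]
    - [0.7, 0, 0, 0.05, 0]
    - [0.7, 0, 0, 0.02, 0]
    - [0.7, 0, 0, 0.01, 0]
    - [0.7, 0, 0, 0, 0]
    - [-1, 0, 0, 0, 0]
    - [-1, 0, 0, 0, 0]
    - [-1, 0, 0, 0, 0]
    - [-1, 0, 0, 0, 0]
    - [-1, 0, 0, 0, 0]
    - [-1, 0, 0, 0, 0]
  newtons: 25

```text
clock: 31.88
eef_pos: [441.9, 237.5, 7.0]
eef_rot: [3.141, 0.001, 2.996]
wrist_force: [-1.7, -1.9, 6.2]
finger_gap: 55.8
finger_force: 24.9
```

Emit:
arm_command:
  plan:
    - [-1, 0, 0, -0.02, 0]
    - [-1, 0, 0, -0.04, 0]
    - [-1, 0, 0, -0.05, 0]
    - [-1, 0, 0, -0.06, 0]
    - [-1, 0, 0, -0.06, 0]
    - [-1, 0, 0, 0, 0.15]
    - [-1, 0, 0, 0, 0.15]
    - [-1, 0, 0, 0, 0.15]
    - [-1, 0, 0, 0, 0.15]
    - [-1, 0, 0, 0, 0.149]
    - [-1, 0, 0, 0, 0]
    - [-1, 0, 0, 0, 0]

```text
clock: 33.38
eef_pos: [441.6, 237.4, 236.3]
eef_rot: [-3.141, -0.0, 2.251]
wrist_force: [-0.8, 0.5, -2.0]
finger_gap: 56.4
finger_force: 24.9
```

```bash
python3 - <<'E'
from h import *
x=np.array([.629,-.777]);y=np.array([.777,.629]); t=np.array([481,-243.5])+5*x+40*y; print(t)
go(t[0],t[1],235,2.251)
E
```

```text
[ 515.225 -222.225]
clk 33.4 at [441.6 237.4 236.3] [-3.141 -0.     2.251] roll -0.000 tool shift mm [-403.7 -231.8    1.4] len 466 j6 now -0.26 then ~-1.09 gap 56.4 F [-0.8  0.5 -2. ]
```

Emit:
arm_command:
  plan:
    - [-1, -0.0404, -0.0232, 0, 0]
    - [-1, -0.0404, -0.0232, 0, 0]
    - [-1, -0.0404, -0.0232, 0, 0]
    - [-1, -0.0404, -0.0232, 0, 0]
    - [-1, -0.0404, -0.0232, 0, 0]
    - [-1, -0.0404, -0.0232, 0, 0]
    - [-1, -0.0404, -0.0232, 0, 0]
    - [-1, -0.0404, -0.0232, 0, 0]
    - [-1, -0.0404, -0.0232, 0, 0]
    - [-1, -0.0404, -0.0232, 0, 0]
    - [-1, 0, 0, 0, 0]
    - [-1, 0, 0, 0, 0]
    - [-1, 0, 0, 0.04, 0]
    - [-1, 0, 0, 0.04, 0]
    - [-1, 0, 0, 0.04, 0]
    - [-1, 0, 0, 0.03, 0]
    - [-1, 0, 0, 0.014, 0]
    - [-1, 0, 0, 0, 0]
    - [-1, 0, 0, 0, 0]

```text
clock: 35.75
eef_pos: [514.4, -222.9, 73.8]
eef_rot: [3.141, 0.002, 2.248]
wrist_force: [0.4, -0.2, -2.3]
finger_gap: 56.0
finger_force: 24.9
```

Emit:
arm_command:
  plan:
    - [-1, 0, 0, 0.002, 0]
    - [-1, 0, 0, 0.002, 0]
    - [-1, 0, 0, 0.002, 0]
    - [-1, 0, 0, 0.002, 0]
    - [-1, 0, 0, 0, 0]
    - [-1, 0, 0, 0, 0]

```text
clock: 36.5
eef_pos: [513.7, -222.8, 64.5]
eef_rot: [-3.142, 0.0, 2.247]
wrist_force: [0.6, -0.0, -2.1]
finger_gap: 55.5
finger_force: 24.9
```

Emit:
arm_command:
  plan:
    - [-1, 0, 0, 0.0015, 0]
    - [-1, 0, 0, 0.0015, 0]
    - [-1, 0, 0, 0.0015, 0]
    - [-1, 0, 0, 0, 0]
    - [-1, 0, 0, 0, 0]

```text
clock: 37.12
eef_pos: [513.7, -222.8, 60.0]
eef_rot: [-3.142, 0.0, 2.247]
wrist_force: [-0.1, -0.1, -1.8]
finger_gap: 55.9
finger_force: 24.9
```

Emit:
arm_command:
  plan:
    - [-1, 0, 0, 0.001, 0]
    - [-1, 0, 0, 0.001, 0]
    - [-1, 0, 0, 0, 0]
    - [-1, 0, 0, 0, 0]

```text
clock: 37.62
eef_pos: [513.8, -222.9, 59.5]
eef_rot: [3.141, 0.001, 2.247]
wrist_force: [-7.2, 4.4, 15.5]
finger_gap: 55.7
finger_force: 24.9
```

I feel it rest on the foam (15 N upward). I ease off, release, lift and go back for pack A.

Emit:
arm_command:
  plan:
    - [-1, 0, 0, -0.001, 0]
    - [-1, 0, 0, 0, 0]
    - [0.5, 0, 0, 0, 0]
    - [0.5, 0, 0, 0, 0]
    - [0.5, 0, 0, 0, 0]
    - [0.5, 0, 0, -0.04, 0]
    - [0.5, 0, 0, -0.06, 0]
    - [0.5, 0, 0, -0.06, 0]
    - [0.5, 0, 0, 0, 0]
    - [0.5, 0.0404, 0.0232, 0, 0]
    - [0.5, 0.0404, 0.0232, 0, 0]
    - [0.5, 0.0404, 0.0232, 0, 0]
    - [0.5, 0.0404, 0.0232, 0, 0]
    - [0.7, 0.0404, 0.0232, 0, 0]
    - [0.7, 0.0404, 0.0232, 0, 0]
    - [0.7, 0, 0, 0, -0.15]
    - [0.7, 0, 0, 0, -0.15]
    - [0.7, 0, 0, 0, -0.15]
    - [0.7, 0, 0, 0, -0.15]
    - [0.7, 0, 0, 0, -0.149]

```text
clock: 40.12
eef_pos: [470.2, 53.3, 217.9]
eef_rot: [-3.141, -0.001, 3.001]
wrist_force: [-0.5, -0.5, -0.5]
finger_gap: 79.8
finger_force: 0.0
```

```bash
python3 - <<'E'
from h import *
go()
im,P,c=packs()
x=np.array([.629,-.777]);y=np.array([.777,.629])
d=P[...,:2]-np.array([481,-243.5]); a=d@x; b=d@y
for lo,hi in((69,90),):
    m=(abs(a)<82)&(abs(b)<128)&(P[...,2]>lo)&(P[...,2]<hi); q=np.stack([a[m],b[m]],1).astype(np.float32); print(m.sum(),cv2.minAreaRect(q),np.median(P[...,2][m]), q.mean(0))
E
```

```text
clk 40.1 at [470.2  53.3 217.9] [-3.141e+00 -1.000e-03  3.001e+00] roll -0.000 tool shift mm [0. 0. 0.] len 0 j6 now -1.39 then ~-1.32 gap 79.8 F [-0.5 -0.5 -0.5]
362 [475.1 379.7] [57.1 98.7] 80.1 med [469.1 380.6  26.2] sat 49.0 pix [138. 205.]
252 [328.4 354.8] [57.9 90.8] 4.6 med [317.2 345.9  26. ] sat 151.5 pix [145. 246.]
413 ((21.003150939941406, 2.1901931762695312), (250.1638641357422, 121.93164825439453), 89.98644256591797) 78.47219472782399 [10.903911 34.77064 ]
```

Emit:
arm_command:
  plan:
    - [0.7, 0.0065, 0.0464, 0, 0.003]
    - [0.7, 0.0065, 0.0464, 0, 0]
    - [0.7, 0.0065, 0.0464, 0, 0]
    - [0.7, 0.0065, 0.0464, 0, 0]
    - [0.7, 0.0065, 0.0464, 0, 0]
    - [0.7, 0.0065, 0.0464, 0, 0]
    - [0.7, 0.0065, 0.0464, 0, 0]
    - [0.7, 0, 0, 0.05, 0]
    - [0.7, 0, 0, 0.05, 0]
    - [0.7, 0, 0, 0.05, 0]
    - [0.7, 0, 0, 0.03, 0]
    - [0.7, 0, 0, 0, 0]
    - [0.7, 0, 0, 0, 0]

```text
clock: 41.8
eef_pos: [473.8, 381.6, 40.1]
eef_rot: [3.141, 0.001, 2.992]
wrist_force: [0.2, -0.1, 0.6]
finger_gap: 80.0
finger_force: 0.0
```

```bash
python3 - <<'E'
from h import *
go(470.4,380.8,6,2.995)
im,P,c=cam("side"); z=P[...,2]; m=(z>19)&(z<32)&(abs(P[...,0]-471)<50)&(abs(P[...,1]-381)<50)&(im.max(2)>100)
q=P[m]; print(len(q),cv2.minAreaRect(q[:,:2].astype(np.float32)))
E
```

```text
clk 41.8 at [473.8 381.6  40.1] [3.141e+00 1.000e-03 2.992e+00] roll -0.003 tool shift mm [ 3.3 -1.4 34.1] len 34 j6 now -0.80 then ~-0.74 gap 80.0 F [ 0.2 -0.1  0.6]
108 ((471.3241271972656, 378.6509094238281), (68.46944427490234, 85.76338195800781), 82.58619689941406)
```

Emit:
arm_command:
  plan:
    - [0.7, 0.003, -0.001, 0.02, 0]
    - [0.7, 0, 0, 0.013, 0]
    - [0.7, 0, 0, 0, 0]
    - [-1, 0, 0, 0, 0]
    - [-1, 0, 0, 0, 0]
    - [-1, 0, 0, 0, 0]
    - [-1, 0, 0, 0, 0]
    - [-1, 0, 0, 0, 0]
    - [-1, 0, 0, 0, 0]
  newtons: 25

```text
clock: 42.98
eef_pos: [470.5, 380.9, 6.5]
eef_rot: [3.141, 0.001, 2.993]
wrist_force: [-1.2, -0.1, 6.3]
finger_gap: 55.8
finger_force: 25.0
```

Emit:
arm_command:
  plan:
    - [-1, 0, 0, -0.02, 0]
    - [-1, 0, 0, -0.04, 0]
    - [-1, 0, 0, -0.05, 0]
    - [-1, 0, 0, -0.06, 0]
    - [-1, 0, 0, -0.06, 0]
    - [-1, 0, 0, 0, 0.149]
    - [-1, 0, 0, 0, 0.148]
    - [-1, 0, 0, 0, 0.148]
    - [-1, 0, 0, 0, 0.148]
    - [-1, 0, 0, 0, 0.148]
    - [-1, 0, 0, 0, 0]
    - [-1, 0, 0, 0, 0]

```text
clock: 44.48
eef_pos: [470.1, 380.7, 236.4]
eef_rot: [3.141, 0.0, 2.256]
wrist_force: [-0.7, 0.8, -1.6]
finger_gap: 55.5
finger_force: 25.0
```

```bash
python3 - <<'E'
from h import *
x=np.array([.629,-.777]);y=np.array([.777,.629]); t=np.array([481,-243.5])+5*x-42*y; print(t)
go(t[0],t[1],235,2.251)
E
```

```text
[ 451.511 -273.803]
clk 44.5 at [470.1 380.7 236.4] [3.141 0.    2.256] roll 0.005 tool shift mm [-497.1 -426.1    1.3] len 655 j6 now -0.06 then ~-1.23 gap 55.5 F [-0.7  0.8 -1.6]
```

Emit:
arm_command:
  plan:
    - [-1, -0.0355, -0.0304, 0, 0.005]
    - [-1, -0.0355, -0.0304, 0, 0]
    - [-1, -0.0355, -0.0304, 0, 0]
    - [-1, -0.0355, -0.0304, 0, 0]
    - [-1, -0.0355, -0.0304, 0, 0]
    - [-1, -0.0355, -0.0304, 0, 0]
    - [-1, -0.0355, -0.0304, 0, 0]
    - [-1, -0.0355, -0.0304, 0, 0]
    - [-1, -0.0355, -0.0304, 0, 0]
    - [-1, -0.0355, -0.0304, 0, 0]
    - [-1, -0.0355, -0.0304, 0, 0]
    - [-1, -0.0355, -0.0304, 0, 0]
    - [-1, -0.0355, -0.0304, 0, 0]
    - [-1, -0.0355, -0.0304, 0, 0]
    - [-1, 0, 0, 0, 0]
    - [-1, 0, 0, 0, 0]
    - [-1, 0, 0, 0, 0]

```text
clock: 46.6
eef_pos: [449.9, -272.3, 236.2]
eef_rot: [3.141, 0.0, 2.249]
wrist_force: [0.2, -0.1, -0.8]
finger_gap: 55.7
finger_force: 25.0
```

```bash
python3 - <<'E'
from h import *
go(451.5,-273.8,68,2.251)
E
```

```text
clk 46.6 at [ 449.9 -272.3  236.2] [3.141 0.    2.249] roll -0.002 tool shift mm [ -2.1   0.2 168.2] len 168 j6 now -1.29 then ~-1.23 gap 55.7 F [ 0.2 -0.1 -0.8]
```

Emit:
arm_command:
  plan:
    - [-1, -0.002, 0, 0.05, 0]
    - [-1, 0, 0, 0.045, 0]
    - [-1, 0, 0, 0.04, 0]
    - [-1, 0, 0, 0.025, 0]
    - [-1, 0, 0, 0.009, 0]
    - [-1, 0, 0, 0, 0]
    - [-1, 0, 0, 0.002, 0]
    - [-1, 0, 0, 0.002, 0]
    - [-1, 0, 0, 0, 0]
    - [-1, 0, 0, 0, 0]

```text
clock: 47.85
eef_pos: [451.0, -274.9, 63.1]
eef_rot: [3.142, 0.0, 2.247]
wrist_force: [0.6, 1.0, -1.4]
finger_gap: 55.9
finger_force: 25.0
```

Emit:
arm_command:
  plan:
    - [-1, 0, 0, 0.0015, 0]
    - [-1, 0, 0, 0.0015, 0]
    - [-1, 0, 0, 0, 0]
    - [-1, 0, 0, 0, 0]

```text
clock: 48.35
eef_pos: [451.0, -274.8, 59.9]
eef_rot: [-3.142, -0.0, 2.247]
wrist_force: [-0.1, -0.3, -0.8]
finger_gap: 55.6
finger_force: 25.0
```

Emit:
arm_command:
  plan:
    - [-1, 0, 0, 0.001, 0]
    - [-1, 0, 0, 0.001, 0]
    - [-1, 0, 0, 0, 0]
    - [-1, 0, 0, 0, 0]

```text
clock: 48.85
eef_pos: [451.1, -274.9, 58.9]
eef_rot: [3.141, 0.001, 2.247]
wrist_force: [-5.4, 3.3, 11.7]
finger_gap: 55.9
finger_force: 25.0
```

It rests on the foam (12 N). I release, lift and check.

Emit:
arm_command:
  plan:
    - [-1, 0, 0, -0.001, 0]
    - [-1, 0, 0, 0, 0]
    - [0.4, 0, 0, 0, 0]
    - [0.4, 0, 0, 0, 0]
    - [0.4, 0, 0, 0, 0]
    - [0.4, 0, 0, -0.04, 0]
    - [0.4, 0, 0, -0.06, 0]
    - [0.4, 0, 0, -0.06, 0]
    - [0.4, 0, 0, -0.06, 0]
    - [0.4, 0, 0, -0.06, 0]
    - [0.4, 0, 0, 0, 0]
    - [0.4, 0.035, 0.04, 0, 0]
    - [0.4, 0.035, 0.04, 0, 0]
    - [0.4, 0.035, 0.04, 0, 0]
    - [0, 0.035, 0.04, 0, 0]
    - [0, 0.035, 0.04, 0, 0]
    - [0, 0.035, 0.04, 0, 0]
    - [0, 0, 0, 0, 0]
    - [0, 0, 0, 0, 0]

```text
clock: 51.22
eef_pos: [506.5, 38.8, 338.1]
eef_rot: [-3.14, -0.001, 2.248]
wrist_force: [-0.2, 0.4, 0.1]
finger_gap: 46.8
finger_force: 0.0
```

```bash
python3 - <<'E'
from h import *
go()
im,P,c=packs()
cv2.imwrite("pics/p.png",cv2.resize(im[140:265,250:400],(720,600),interpolation=cv2.INTER_CUBIC))
im,P,c=cam("side"); z=P[...,2]
x=np.array([.629,-.777]);y=np.array([.777,.629]); d=P[...,:2]-np.array([481,-243.5]); a=d@x; b=d@y
m=(a>100)&(a<200)&(b>0)&(b<120)&(z>230)&(z<345)&(im.max(2)>110); print(m.sum())
E
```

```text
clk 51.2 at [506.5  38.8 338.1] [-3.140e+00 -1.000e-03  2.248e+00] roll -0.000 tool shift mm [0. 0. 0.] len 0 j6 now -0.67 then ~-0.60 gap 46.8 F [-0.2  0.4  0.1]
251 [324.9 353.6] [47.2 90.4] 1.7 med [316.2 346.9  25.5] sat 153.0 pix [145. 246.]
454
```

View pics/p.png

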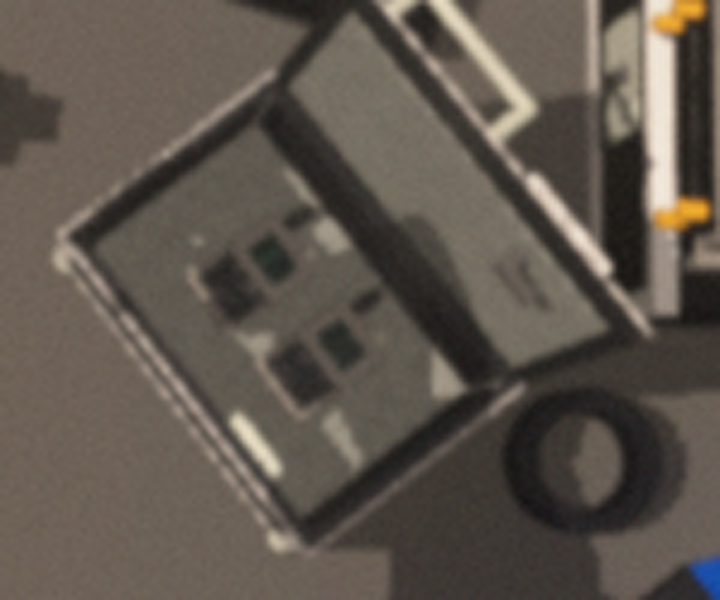

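Both packs lie flat in the well, at crop (250,270) and (320,355). I go back to the handle to close the lid.

Emit:
arm_command:
  plan:
    - [-0.49, 0, 0, -0.018, 0.174]
    - [-0.49, 0, 0, 0, 0.174]
    - [-0.49, 0, 0, 0, 0.174]
    - [-0.49, 0, 0, 0, 0.174]
    - [-0.49, 0, 0, 0, 0.174]
    - [-0.49, 0, 0, 0, 0.174]
    - [-0.49, 0, 0, 0, 0.174]
    - [-0.49, 0, 0, 0, 0.174]
    - [-0.49, 0, 0, 0, 0.174]
    - [-0.49, -0.0154, 0.0409, 0, 0]
    - [-0.49, -0.0154, 0.0409, 0, 0]
    - [-0.49, -0.0154, 0.0409, 0, 0]
    - [-0.49, -0.0154, 0.0409, 0, 0]
    - [-0.49, -0.0154, 0.0409, 0, 0]
    - [-0.49, -0.0154, 0.0409, 0, 0]
    - [-0.49, -0.0154, 0.0409, 0, 0]
    - [-0.49, -0.0154, 0.0409, 0, 0]
    - [-0.49, -0.0154, 0.0409, 0, 0]
    - [-0.49, 0, 0, 0, 0]
    - [-0.49, 0, 0, 0, 0]

```text
clock: 53.82
eef_pos: [630.3, -334.5, 356.8]
eef_rot: [-3.141, -0.0, 0.68]
wrist_force: [0.4, 0.4, 0.4]
finger_gap: 24.3
finger_force: 0.0
```

```bash
python3 - <<'E'
from h import *
go(631.2,-334.5,305.5,0.682)
im,P,c=cam("side"); z=P[...,2]
x=np.array([.629,-.777]);y=np.array([.777,.629]); d=P[...,:2]-np.array([481,-243.5]); a=d@x; b=d@y
m=(a>110)&(a<200)&(b>0)&(b<120)&(z>300)&(z<345); q=np.stack([a[m],b[m],z[m]],1); print(m.sum(),np.percentile(q,[3,50,97],axis=0).round(0))
E
```

```text
clk 53.8 at [ 630.3 -334.5  356.8] [-3.141 -0.     0.68 ] roll -0.002 tool shift mm [ 0.7  0.6 51.3] len 51 j6 now 0.35 then ~0.40 gap 24.3 F [0.4 0.4 0.4]
561 [[122.   4. 303.]
 [135.  44. 329.]
 [172. 110. 339.]]
```

Emit:
arm_command:
  plan:
    - [-0.49, 0.0005, 0.0005, 0.025, 0]
    - [-0.49, 0, 0, 0.015, 0]
    - [-0.49, 0, 0, 0.011, 0]
    - [-0.49, 0, 0, 0, 0]
    - [-1, 0, 0, 0, 0]
    - [-1, 0, 0, 0, 0]
    - [-1, 0, 0, 0, 0]
    - [-1, 0, 0, 0, 0]
  newtons: 20

```text
clock: 54.88
eef_pos: [631.7, -334.1, 306.9]
eef_rot: [3.14, -0.001, 0.681]
wrist_force: [0.1, 0.9, 4.0]
finger_gap: 11.6
finger_force: 20.0
```

Gripped. I reverse the arc.

Emit:
arm_command:
  plan:
    - [-1, 0, -0.0088, -0.0033, 0]
    - [-1, 0, -0.009, -0.0028, 0]
    - [-1, 0, -0.0091, -0.0023, 0]
    - [-1, 0, -0.0092, -0.002, 0]
    - [-1, 0, -0.0093, -0.0015, 0]
    - [-1, 0, -0.0093, -0.001, 0]
    - [-1, 0, -0.0094, -0.0005, 0]
    - [-1, 0, -0.0094, -0.0001, 0]
    - [-1, 0, -0.0094, 0.0004, 0]
    - [-1, 0, -0.0094, 0.0009, 0]
    - [-1, 0, -0.0093, 0.0013, 0]
    - [-1, 0, -0.0092, 0.0018, 0]
    - [-1, 0, -0.0091, 0.0023, 0]
    - [-1, 0, -0.009, 0.0027, 0]
    - [-1, 0, 0, 0, 0]

```text
clock: 56.75
eef_pos: [549.6, -233.1, 309.7]
eef_rot: [-3.139, 0.001, 0.682]
wrist_force: [-2.1, 4.2, 1.9]
finger_gap: 11.5
finger_force: 20.0
```

Emit:
arm_command:
  plan:
    - [-1, 0, -0.0088, 0.0032, 0]
    - [-1, 0, -0.0087, 0.0036, 0]
    - [-1, 0, -0.0085, 0.004, 0]
    - [-1, 0, -0.0083, 0.0045, 0]
    - [-1, 0, -0.0081, 0.0048, 0]
    - [-1, 0, -0.0077, 0.0053, 0]
    - [-1, 0, -0.0075, 0.0056, 0]
    - [-1, 0, -0.0072, 0.006, 0]
    - [-1, 0, -0.0069, 0.0064, 0]
    - [-1, 0, -0.0066, 0.0067, 0]
    - [-1, 0, -0.0061, 0.007, 0]
    - [-1, 0, -0.006, 0.0073, 0]
    - [-1, 0, -0.0055, 0.0077, 0]
    - [-1, 0, -0.0052, 0.0078, 0]
    - [-1, 0, 0, 0, 0]

```text
clock: 58.62
eef_pos: [486.1, -154.8, 229.1]
eef_rot: [-3.139, 0.001, 0.682]
wrist_force: [0.6, 3.3, -5.2]
finger_gap: 11.4
finger_force: 20.0
```

Emit:
arm_command:
  plan:
    - [-1, 0, -0.0046, 0.0082, 0]
    - [-1, 0, -0.0045, 0.0083, 0]
    - [-1, 0, -0.004, 0.0086, 0]
    - [-1, 0, -0.0035, 0.0086, 0]
    - [-1, 0, -0.003, 0.0085, 0]
    - [-1, 0, -0.002, 0.006, 0]
    - [-1, 0, 0, 0, 0]
    - [-1, 0, 0, 0, 0]

```text
clock: 59.62
eef_pos: [473.0, -138.6, 181.5]
eef_rot: [-3.141, 0.0, 0.681]
wrist_force: [1.0, 2.8, -5.9]
finger_gap: 11.1
finger_force: 20.0
```

```bash
python3 - <<'E'
from h import *
go(471.4,-137.4,179,0.682)
E
```

```text
clk 59.6 at [ 473.  -138.6  181.5] [-3.141  0.     0.681] roll -0.001 tool shift mm [-0.5 -1.9  2.5] len 3 j6 now 0.53 then ~0.61 gap 11.1 F [ 1.   2.8 -5.9]
```

Emit:
arm_command:
  plan:
    - [-1, 0, -0.001, 0.0015, 0]
    - [-1, 0, -0.0005, 0.0015, 0]
    - [-1, 0, 0, 0.001, 0]
    - [-1, 0, 0, 0, 0]
    - [-1, 0, 0, 0, 0]

```text
clock: 60.25
eef_pos: [472.3, -137.8, 178.1]
eef_rot: [3.141, -0.0, 0.681]
wrist_force: [4.7, -3.1, -1.6]
finger_gap: 11.2
finger_force: 20.0
```

Emit:
arm_command:
  plan:
    - [-1, 0, 0, 0.001, 0]
    - [-1, 0, 0, 0.001, 0]
    - [-1, 0, 0, 0, 0]
    - [-1, 0, 0, 0, 0]

```text
clock: 60.75
eef_pos: [472.0, -137.3, 175.8]
eef_rot: [-3.141, 0.0, 0.681]
wrist_force: [1.9, 0.9, -1.1]
finger_gap: 11.2
finger_force: 20.0
```

Emit:
arm_command:
  plan:
    - [-0.3, 0, 0, 0, 0]
    - [-0.3, 0, 0, 0, 0]
    - [-0.3, 0, 0, 0, 0]
    - [-0.3, 0, 0, -0.03, 0]
    - [-0.3, 0, 0, -0.02, 0]
    - [-1, 0, 0, 0, 0]
    - [-1, 0, 0, 0, 0]
    - [-1, 0, 0, 0, 0]
    - [-1, 0, 0, 0, 0]
    - [-1, 0, 0, 0.012, 0]
    - [-1, 0, 0, 0.005, 0]
    - [-1, 0, 0, 0.002, 0]
    - [-1, 0, 0, 0.001, 0]
    - [-1, 0, 0, 0.001, 0]
    - [-1, 0, 0, 0, 0]
    - [-1, 0, 0, 0, 0]

```text
clock: 62.75
eef_pos: [472.2, -137.5, 205.1]
eef_rot: [3.141, -0.0, 0.681]
wrist_force: [-0.7, 0.5, 0.3]
finger_gap: 0.5
finger_force: 0.0
```

```bash
python3 - <<'E'
from h import *
go()
im,P,c=cam("side"); z=P[...,2]
x=np.array([.629,-.777]);y=np.array([.777,.629]); d=P[...,:2]-np.array([481,-243.5]); a=d@x; b=d@y
for lo in range(-80,80,30):
  m=(a>lo)&(a<lo+20)&(b>-20)&(b<20)&(z>100); print(lo,m.sum(),np.median(z[m]).round(1))
E
```

```text
clk 62.8 at [ 472.2 -137.5  205.1] [ 3.141 -0.     0.681] roll -0.000 tool shift mm [0. 0. 0.] len 0 j6 now 0.53 then ~0.61 gap 0.5 F [-0.7  0.5  0.3]
-80 392 478.8
-50 237 467.7
-20 82 162.3
10 90 162.2
40 89 162.3
70 84 162.4
```

Flat at 162 already. I press on the bar to make sure.

Emit:
arm_command:
  plan:
    - [-1, 0, 0, 0.001, 0]
    - [-1, 0, 0, 0.001, 0]
    - [-1, 0, 0, 0.001, 0]
    - [-1, 0, 0, 0, 0]
    - [-1, 0, 0, 0, 0]

```text
clock: 63.42
eef_pos: [472.2, -137.5, 203.0]
eef_rot: [3.141, -0.001, 0.681]
wrist_force: [-4.2, 1.3, 11.1]
finger_gap: 0.6
finger_force: 5.6
```

The contact height of 203 matches a shut lid. Now I fetch the key again.

Emit:
arm_command:
  plan:
    - [-1, 0, 0, -0.03, 0]
    - [-1, 0, 0, -0.03, 0]
    - [0.2, 0, 0, 0, 0.1652]
    - [0.2, 0, 0, 0, 0.1652]
    - [0.2, 0, 0, 0, 0.1652]
    - [0.2, 0, 0, 0, 0.1652]
    - [0.2, 0, 0, 0, 0.1652]
    - [0.2, 0.0285, -0.0349, 0, 0]
    - [0.2, 0.0285, -0.0349, 0, 0]
    - [0.2, 0.0285, -0.0349, 0, 0]
    - [0.2, 0.0285, -0.0349, 0, 0]
    - [0.2, 0.0285, -0.0349, 0, 0]
    - [0.2, 0, 0, 0.05, 0]
    - [0.2, 0, 0, 0.05, 0]
    - [0.2, 0, 0, 0.02, 0]
    - [0.2, 0, 0, 0, 0]
    - [0.2, 0, 0, 0, 0]
  newtons: 30

```text
clock: 65.55
eef_pos: [638.8, 14.6, 143.3]
eef_rot: [-3.141, -0.002, -0.145]
wrist_force: [0.2, 0.8, -0.7]
finger_gap: 56.2
finger_force: 0.0
```

```bash
python3 - <<'E'
from h import *
go(638.2,14.8,63,-0.145)
im,P,c=cam("side"); v,u=199,283
cv2.imwrite("pics/q.png",cv2.resize(im[v-60:v+60,u-80:u+80],(640,480),interpolation=cv2.INTER_CUBIC))
E
```

```text
clk 65.5 at [638.8  14.6 143.3] [-3.141e+00 -2.000e-03 -1.450e-01] roll 0.000 tool shift mm [-0.8 -0.1 80.3] len 80 j6 now 1.68 then ~1.74 gap 56.2 F [ 0.2  0.8 -0.7]
```

View pics/q.png

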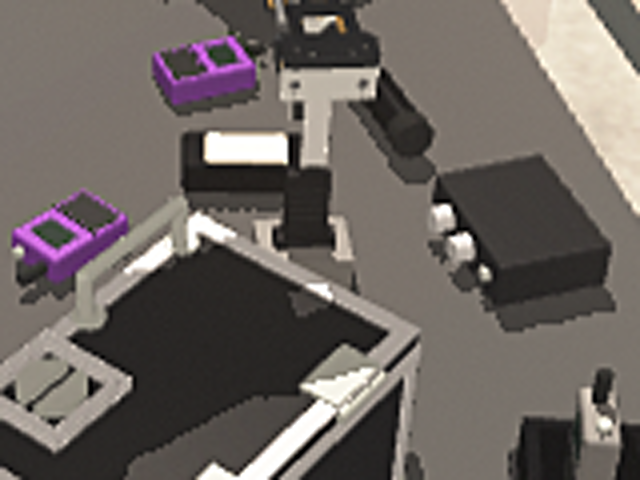

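The lid is shut, the slot lies along y and the key stands upright at crop (305,205). I grip it, lift and return to the lock.

Emit:
arm_command:
  plan:
    - [0.2, -0.0007, 0, 0.04, 0]
    - [0.2, 0, 0, 0.03, 0]
    - [0.2, 0, 0, 0.01, 0]
    - [0.2, 0, 0, 0, 0]
    - [-1, 0, 0, 0, 0]
    - [-1, 0, 0, 0, 0]
    - [-1, 0, 0, 0, 0]
    - [-1, 0, 0, 0, 0]
    - [-1, 0, 0, 0, 0]
    - [-1, 0, 0, 0, 0]
    - [-1, 0, 0, 0, 0]
  newtons: 30

```text
clock: 66.97
eef_pos: [637.6, 14.7, 62.0]
eef_rot: [-3.142, 0.0, -0.145]
wrist_force: [0.1, -0.6, 0.3]
finger_gap: 11.7
finger_force: 30.0
```

Emit:
arm_command:
  plan:
    - [-1, 0, 0, -0.03, 0]
    - [-1, 0, 0, -0.05, 0]
    - [-1, 0, 0, -0.06, 0]
    - [-1, 0, 0, -0.06, 0]
    - [-1, 0, 0, -0.04, -0.165]
    - [-1, 0, 0, 0, -0.165]
    - [-1, 0, 0, 0, -0.165]
    - [-1, 0, 0, 0, -0.165]
    - [-1, 0, 0, 0, -0.165]
    - [-1, 0, 0, 0, 0]
    - [-1, 0, 0, 0, 0]

```text
clock: 68.35
eef_pos: [637.6, 14.7, 301.9]
eef_rot: [-3.142, 0.0, 0.677]
wrist_force: [0.2, 0.6, -1.3]
finger_gap: 11.8
finger_force: 30.0
```

```bash
python3 - <<'E'
from h import *
go(399.2,-239,230,0.681)
E
```

```text
clk 68.3 at [637.6  14.7 301.9] [-3.142  0.     0.677] roll -0.004 tool shift mm [-344.9   47.1   71.9] len 355 j6 now 0.86 then ~0.35 gap 11.8 F [ 0.2  0.6 -1.3]
```

Emit:
arm_command:
  plan:
    - [-1, -0.0431, 0.0059, 0, -0.004]
    - [-1, -0.0431, 0.0059, 0, 0]
    - [-1, -0.0431, 0.0059, 0, 0]
    - [-1, -0.0431, 0.0059, 0, 0]
    - [-1, -0.0431, 0.0059, 0, 0]
    - [-1, -0.0431, 0.0059, 0, 0]
    - [-1, -0.0431, 0.0059, 0, 0]
    - [-1, -0.0431, 0.0059, 0, 0]
    - [-1, 0, 0, 0, 0]
    - [-1, 0, 0, 0, 0]
    - [-1, 0, 0, 0.04, 0]
    - [-1, 0, 0, 0.025, 0]
    - [-1, 0, 0, 0.005, 0]
    - [-1, 0, 0, 0, 0]
    - [-1, 0, 0, 0, 0]

```text
clock: 70.22
eef_pos: [400.7, -239.7, 233.0]
eef_rot: [3.14, -0.0, 0.684]
wrist_force: [0.7, 0.4, -0.2]
finger_gap: 12.0
finger_force: 30.0
```

```bash
python3 - <<'E'
from h import *
go(399.2,-239,216,0.681)
E
```

```text
clk 70.2 at [ 400.7 -239.7  233. ] [ 3.14  -0.     0.684] roll 0.003 tool shift mm [-0.7 -1.5 17. ] len 17 j6 now 0.27 then ~0.35 gap 12.0 F [ 0.7  0.4 -0.2]
```

Emit:
arm_command:
  plan:
    - [-1, -0.0005, -0.001, 0.005, 0]
    - [-1, 0, 0, 0.003, 0]
    - [-1, 0, 0, 0.002, 0]
    - [-1, 0, 0, 0.002, 0]
    - [-1, 0, 0, 0, 0]
    - [-1, 0, 0, 0, 0]

```text
clock: 70.97
eef_pos: [399.2, -239.3, 220.0]
eef_rot: [3.141, -0.0, 0.684]
wrist_force: [-0.1, 0.6, -0.6]
finger_gap: 11.7
finger_force: 30.0
```

Emit:
arm_command:
  plan:
    - [-1, 0, 0, 0.002, 0]
    - [-1, 0, 0, 0.002, 0]
    - [-1, 0, 0, 0.001, 0]
    - [-1, 0, 0, 0, 0]
    - [-1, 0, 0, 0, 0]

```text
clock: 71.6
eef_pos: [399.2, -239.2, 215.0]
eef_rot: [3.141, -0.0, 0.684]
wrist_force: [-0.3, -0.6, -0.3]
finger_gap: 11.8
finger_force: 30.0
```

In the slot without resistance. I turn it clockwise to lock.

Emit:
arm_command:
  plan:
    - [-1, 0, 0, 0, 0.12]
    - [-1, 0, 0, 0, 0.12]
    - [-1, 0, 0, 0, 0.12]
    - [-1, 0, 0, 0, 0.12]
    - [-1, 0, 0, 0, 0.12]
    - [-1, 0, 0, 0, 0.12]
    - [-1, 0, 0, 0, 0.12]
    - [-1, 0, 0, 0, 0.12]
    - [-1, 0, 0, 0, 0.12]
    - [-1, 0, 0, 0, 0.12]
    - [-1, 0, 0, 0, 0.12]
    - [-1, 0, 0, 0, 0.12]
    - [-1, 0, 0, 0, 0.12]
    - [-1, 0, 0, 0, 0.12]
    - [-1, 0, 0, 0, 0.05]
    - [-1, 0, 0, 0, 0.05]
    - [-1, 0, 0, 0, 0]
    - [-1, 0, 0, 0, 0]

```text
clock: 73.85
eef_pos: [400.5, -238.0, 215.0]
eef_rot: [-3.138, 0.001, -1.095]
wrist_force: [10.5, 7.4, -4.1]
finger_gap: 11.9
finger_force: 30.0
```

```bash
python3 - <<'E'
from h import *
s=manip.read_state(); print(s["moment"].round(2),s["eef_rot"].round(3))
E
```

```text
[ 2.14 -2.41  0.23] [-3.138e+00  1.000e-03 -1.095e+00]
```

At the stop. I centre the blade, withdraw it and return to the stand.

Emit:
arm_command:
  plan:
    - [-1, 0, 0, 0, -0.07]
    - [-1, 0, 0, 0, -0.07]
    - [-1, 0, 0, 0, -0.065]
    - [-1, 0, 0, 0, 0]
    - [-1, 0, 0, -0.01, 0]
    - [-1, 0, 0, -0.03, 0]
    - [-1, 0, 0, -0.045, 0]
    - [-1, 0, 0, 0, -0.149]
    - [-1, 0, 0, 0, -0.149]
    - [-1, 0, 0, 0, -0.149]
    - [-1, 0, 0, 0, -0.149]
    - [-1, 0, 0, 0, -0.149]
    - [-1, 0, 0, 0, 0]
    - [-1, 0, 0, 0, 0]

```text
clock: 75.6
eef_pos: [399.1, -239.2, 300.3]
eef_rot: [3.141, -0.0, -0.15]
wrist_force: [-0.3, -0.3, -0.5]
finger_gap: 12.1
finger_force: 30.0
```

```bash
python3 - <<'E'
from h import *
go(638,14.7,150,-0.145)
E
```

```text
clk 75.6 at [ 399.1 -239.2  300.3] [ 3.141 -0.    -0.15 ] roll -0.005 tool shift mm [ 199.6 -285.8  150.3] len 380 j6 now 1.10 then ~1.74 gap 12.1 F [-0.3 -0.3 -0.5]
```

Emit:
arm_command:
  plan:
    - [-1, 0.025, -0.0357, 0, -0.005]
    - [-1, 0.025, -0.0357, 0, 0]
    - [-1, 0.025, -0.0357, 0, 0]
    - [-1, 0.025, -0.0357, 0, 0]
    - [-1, 0.025, -0.0357, 0, 0]
    - [-1, 0.025, -0.0357, 0, 0]
    - [-1, 0.025, -0.0357, 0, 0]
    - [-1, 0.025, -0.0357, 0, 0]
    - [-1, 0, 0, 0, 0]
    - [-1, 0, 0, 0.06, 0]
    - [-1, 0, 0, 0.06, 0]
    - [-1, 0, 0, 0.03, 0]
    - [-1, 0, 0, 0, 0]
    - [-1, 0, 0, 0, 0]
    - [-1, 0, 0, 0, 0]

```text
clock: 77.47
eef_pos: [638.0, 15.2, 151.9]
eef_rot: [-3.141, -0.003, -0.141]
wrist_force: [0.3, 0.0, -1.1]
finger_gap: 11.8
finger_force: 30.0
```

```bash
python3 - <<'E'
from h import *
go(638,14.7,62.5,-0.145)
im,P,c=cam("side")
a=cv2.resize(im[175:295,170:330],(400,300),interpolation=cv2.INTER_CUBIC)
im,P,c=cam("top")
b=cv2.resize(im[182:272,250:370],(400,300),interpolation=cv2.INTER_CUBIC)
cv2.imwrite("pics/r.png",np.hstack([a,b]))
E
```

```text
clk 77.5 at [638.   15.2 151.9] [-3.141e+00 -3.000e-03 -1.410e-01] roll 0.004 tool shift mm [-0.2  0.5 89.4] len 89 j6 now 1.68 then ~1.74 gap 11.8 F [ 0.3  0.  -1.1]
```

View pics/r.png

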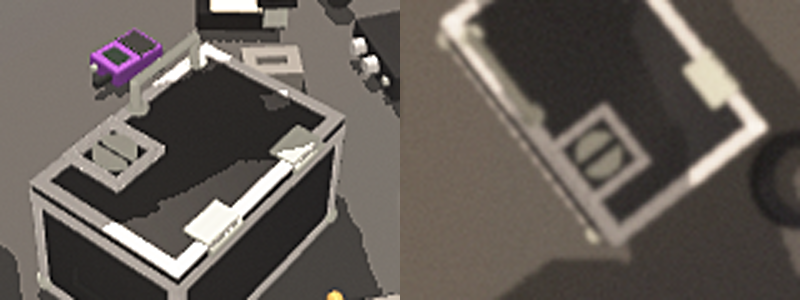

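The slot runs front to back again at (598,155), so it is locked with the lid shut. I set the key in the stand.

Emit:
arm_command:
  plan:
    - [-1, 0, 0, 0.035, 0]
    - [-1, 0, 0, 0.03, 0]
    - [-1, 0, 0, 0.015, 0]
    - [-1, 0, 0, 0.007, 0]
    - [-1, 0, 0, 0.0015, 0]
    - [-1, 0, 0, 0, 0]
    - [-1, 0, 0, 0, 0]

```text
clock: 78.45
eef_pos: [637.7, 15.3, 62.2]
eef_rot: [-3.141, -0.001, -0.141]
wrist_force: [-1.4, 0.5, -0.2]
finger_gap: 12.0
finger_force: 30.0
```

Emit:
arm_command:
  plan:
    - [-1, 0, 0, 0.001, 0]
    - [-1, 0, 0, 0, 0]
    - [-1, 0, 0, 0, 0]

```text
clock: 78.82
eef_pos: [637.8, 15.4, 62.0]
eef_rot: [-3.141, -0.001, -0.141]
wrist_force: [-4.1, -0.0, 9.2]
finger_gap: 11.8
finger_force: 30.0
```

It is resting. I release it and retreat.

Emit:
arm_command:
  plan:
    - [0.2, 0, 0, 0, 0]
    - [0.2, 0, 0, 0, 0]
    - [0.2, 0, 0, 0, 0]
    - [0.2, 0, 0, 0, 0]
    - [0.2, 0, 0, -0.03, 0]
    - [0.2, 0, 0, -0.06, 0]
    - [0.2, 0, 0, -0.06, 0]
    - [0.2, 0, 0, -0.06, 0]
    - [0.2, -0.06, 0, -0.02, 0]
    - [0.2, -0.06, 0, 0, 0]
    - [0.2, -0.06, 0, 0, 0]
    - [0.2, -0.06, 0, 0, 0]
    - [0.2, 0, 0, 0, 0]
    - [0.2, 0, 0, 0, 0]

```text
clock: 80.58
eef_pos: [401.0, 48.9, 290.7]
eef_rot: [-3.141, -0.001, -0.141]
wrist_force: [0.5, 0.4, 0.0]
finger_gap: 56.1
finger_force: 0.0
```

```bash
python3 - <<'E'
from h import *
go()
im,P,c=cam("side"); cv2.imwrite("pics/f.png",cv2.resize(im,(800,600),interpolation=cv2.INTER_CUBIC))
z=P[...,2]; m=(np.hypot(P[...,0]-638,P[...,1]-14)<40)&(z>75)&(z<130); q=P[m]; print(len(q),q.mean(0).round(1),q[:,2].max())
E
```

```text
clk 80.6 at [401.   48.9 290.7] [-3.141e+00 -1.000e-03 -1.410e-01] roll -0.000 tool shift mm [0. 0. 0.] len 0 j6 now 1.74 then ~1.83 gap 56.1 F [0.5 0.4 0. ]
133 [640.3   8.7  98.5] 119.75469571630003
```

View pics/f.png

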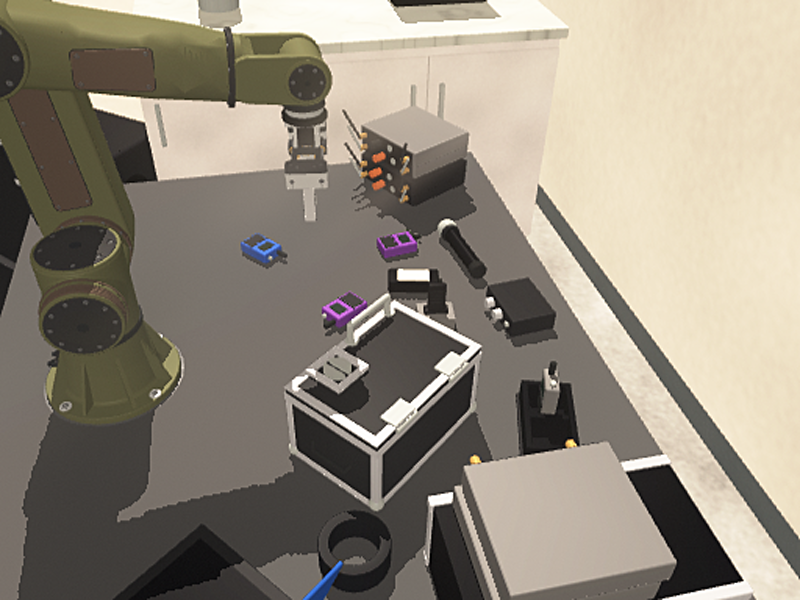

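The picture shows the key upright in its stand (437,295), the case shut and locked (385,380), no grey pack on the table, and everything else unmoved.

```bash
python3 -c "
from cell import ticket
print(ticket.sign_off())"
```

```text
the job is handed in; nothing more can be done
None
```

The job is handed in: both grey packs on the table rest on the foam in the case, the lid is shut and locked, the key is back upright in its stand, and nothing else was moved, all in about 81 s of the 210 s limit.

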